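# Clear the brass offcuts off the cutting bed into its scrap drawer

## Task

Clear up the cutting bed: pull the scrap drawer right out, take the scraper block from its tray and sweep all six brass offcuts over the bed's open front edge into the drawer; the offcuts are sharp, so push them with the scraper and keep the fingers off them. Then set the scraper back upright in its tray and push the drawer fully shut with all the offcuts in it. Put the scraper down, do not drop it, and leave the other things on the table where they are.

Things in the scene. Friction and masses are not known exactly. Their poses are not given: they have to be found in the camera images.
- cutting_bed: Low grey cutting bed, fixed: 200 mm along its x, 208 mm along its y. Bright top 50 mm above the table, with a dark rim 10 mm high along both sides (14 mm wide, 180 mm clear between) and the rear (12 mm wide; clear top from x = -100 to +88). The front edge, x = -100 mm, has no rim: offcuts fall there into the pulled-out drawer. Origin: centre of underside; x points to the rear, z up.
- bed_top (a point): Centre of the bed's top surface (50 mm above the bed's origin), axes as the bed's.
- scrap_drawer (a joint): Opening of the scrap drawer under the bed, m: 0 shut, 0.100 fully out at its stop. It slides along the bed's own -x with about 1.5 N friction plus light damping, and stays where left. White drawer with a blue front 208 mm wide, 6 mm thick, its upper edge 38 mm above the table (12 mm below the bed's top), just in front of the bed's edge when shut.
- drawer_floor (a point): Centre of the drawer's inner floor, 10 mm above the table; moves with the drawer, axes as the bed's. Inside it is 188 mm along x by 184 mm along y; side and rear walls 3 mm thick reach 26 mm above the floor.
- drawer_handle (a point): Middle of the drawer's dark steel bow handle: a level round bar 10 mm thick, 110 mm long along the bed's y, centre 33 mm above the table and 42 mm in front of the blue front (37 mm clear behind the bar). Moves with the drawer, axes as the bed's.
- scraper: Loose scraper block, 0.16 to 0.31 kg, upright in its tray: white block 130 mm long (its y), 24 mm thick (x), 30 mm high, flat underside; on it a red grip 100 mm long (y), 22 mm thick (x), 40 to 74 mm above the underside, to be gripped across the 22 mm at about 57 mm height. Same from both sides. Origin: centre of the underside, z up.
- scraper_tray: Fixed black parking tray of the scraper, 64 mm (its x) by 170 mm (its y), rim 12 mm high and 3 mm thick, floor 3 mm above the table. Origin: centre of the underside; the scraper stands with its length along the tray's y, its origin 3 mm above the tray's.
- offcut1: Loose brass offcut lying on the bed: flat bar, 20 x 12 mm, 6 mm thick, about 12 g, sharp-edged. Origin: centre of one flat side (the underside at the start).
- offcut2: Loose brass offcut lying on the bed: L-shaped piece, 20 x 19 mm overall, 6 mm thick, about 12 g, sharp-edged. Origin: centre of one flat side (the underside at the start).
- offcut3: Loose brass offcut lying on the bed: triangle, about 22 mm a side, 6 mm thick, about 12 g, sharp-edged. Origin: centre of one flat side (the underside at the start).
- offcut4: Loose brass offcut lying on the bed: round slug, 18 mm across, 6 mm thick, about 12 g, sharp-edged. Origin: centre of one flat side (the underside at the start).
- offcut5: Loose brass offcut lying on the bed: flat bar, 16 x 14 mm, 6 mm thick, about 12 g, sharp-edged. Origin: centre of one flat side (the underside at the start).
- offcut6: Loose brass offcut lying on the bed: flat bar, 22 x 10 mm, 6 mm thick, about 12 g, sharp-edged. Origin: centre of one flat side (the underside at the start).
- wrench: Bystander: dark steel adjustable wrench with a red inlaid handle lying flat, 220 mm long along its x, up to 46 mm wide, 12 mm high. Origin near its middle, at the table.
- slide_rail: Bystander: loose black slide rail, 220 mm along its x, 30 mm wide, 14 mm high. Origin: centre of the underside.
- rubber_foot1: Bystander: loose black rubber disc, 48 mm across, 12 mm high. Origin: centre of the underside.
- rubber_foot2: Bystander: another such rubber disc.
- screw_jar: Bystander: loose clear jar with a blue cap, 52 mm across, 60 mm high. Origin: centre of the underside.
- lens_post: Bystander, fixed: lens on a black post and base (75 x 50 mm), about 122 mm high in all. Origin: centre of the underside.
- mirror_post: Bystander, fixed: mirror on a black post and base, as the lens post, about 122 mm high.
- finished_tray: Bystander, fixed: green tray 110 x 150 mm, 18 mm high, with two finished brass parts. Origin: centre of the underside.
Not all that is in view belongs to the job. Of the things that look like the scraper, the smaller one is meant.

How it is judged:
By the outcome, as a careful person would: the job done as asked, in the order asked, and still so for the second after the job is handed in, with the robot touching nothing.
It also fails if it takes over 72 s, if anything falls off the work surface, if the arm or the gripper's body presses on something with over 40 N, if the wrist force passes 120 N, or if a joint passes its speed limit or range.

## Robot

A 6-joint arm with a two-finger parallel gripper is mounted at the origin on the work surface. World frame = base frame: x ahead of the robot, y to its left, z up, the work surface at z = 0. Lengths are in m, angles in degrees, forces in N, time in s.
With the tool pointing down it reaches from about 0.35 to 0.8 m from the base axis. Payload 7.3 kg.
Tool frame: the origin (TCP) lies at the very end of the fingers, on their centre line; the grasp point (between the pads) lies 19 mm behind it (manip.grip_depth is the distance from the TCP to the grasp point, in m); z points along the fingers, y is the direction in which the jaws open and shut (so a half turn about z gives the same grasp; the last joint's range is limited). The gripper opens to 85 mm and grips with 20 to 120 N. Pads are 22 mm wide; open, the fingers measure 114 mm over their backs; the gripper's body (76 mm by 85 mm) begins 54 mm behind the grasp point. The pads swing forward as they close: fully open they stand 13 mm farther back than shut.
Start: joints at [-79.297, 19.595, 87.324, -0, 73.075, -8.365], TCP at [0.172, -0.496, 0.231] pointing down, gripper open.
Joint ranges: [-145.02, 145.02], [-44.19, 115.74], [2.07, 154.8], [-57.11, 237.11], [16.16, 152.29], [-177.93, 177.93]. Speed limits (degrees/s): [147.25, 147.25, 180, 180, 180, 180].

## Interface

Orientations are given as a 3x3 rotation matrix whose columns are the frame's x, y, z axes.
In Python, from workcell import get_state, snapshot, camera_model, sign_off, manip gives the robot as it stands.
- The arm moves only by the tool step_arm, never from a script. Its argument "motion" is a list of rows, each a list of 6 numbers: the shift along the tool's x, y, z each as a share of 10 cm, from -1 to 1, then the turn, a rotation vector about the tool's x, y, z each as a share of 60 degrees, from -1 to 1. In form: [[dx, dy, dz, rx, ry, rz], ...]. A call has exactly 10 rows; each row is the pose to reach, as a shift and turn from the pose commanded when the call began, along the tool's axes at that moment; what a row does not reach only later rows make up. A row lasts 1/12 s, in which the tool goes at most 41.7 mm and 7.16 degrees, less where a joint would pass 70% of its speed; a pose out of reach is approached as far as the arm can. A call with a number of a shift or a turn outside -1 to 1 is refused whole. A call with a gripper value outside its range is refused whole. "jaw" is the finger opening in mm, from 0 to 85.4, set as the call begins (left out, the last holds). The fingers move at their own pace and stop on an object; "squeeze" is the grip in N (left out, the last holds). Time passes only in rows, so rows that repeat a pose let the fingers close, or fill a call up. It gives the time, the measured TCP pose, the force and the opening at its end, in the units of the state.
- get_state(): the state, without advancing time (a new reading comes with each control period).
- snapshot(name): name is "scene" or "top"; returns (picture, depth): 480x640x3 uint8, red, green, blue; 480x640 float32, m along the optical axis (not along the pixel's ray), 0 where there is no reading.
- camera_model(name): a dict with "mtx" (3x3 intrinsics, pixels), "rvec" (rotation vector, rad) and "tvec" (3), from world to camera coordinates, as OpenCV has them. Camera axes: x right, y down, z forward; pixel columns grow to the right and rows downward; lengths in m; the calibration is good to about 2 mm. A picture is of the moment at which its call begins. camera_model takes no time and is no camera call.
- sign_off(): hands the job in, once; it reports no verdict.
The state is a dict: "time": time; "qpos": joint angles; "qd": joint speeds; "effort": joint torques, N m; "ee_pos": TCP position; "eef_rot": TCP orientation; "ft_force": force on the tool from outside, world axes, zero at the start; "torque": the same for the moment, N m; "finger_gap": finger opening in m.
Only numpy, scipy, OpenCV 4.12 (cv2) and the standard library are available. Lean on these libraries where they do the work, as an engineer would, in place of code of your own. Each camera call takes 0.05 s, during which the arm holds its last target.

## Working session

There is one attempt and no reset: what is moved stays moved. The work goes in short steps, Python scripts to look and compute and a tool call to move; the robot and the scene stay as the last step left them, time stands still between calls to the robot, and variables do not carry over. Pictures are saved under pics/ and viewed, and the job is handed in when it is done.

Besides the shell and the picture viewer there is one more tool, called after ">>>" as name(argument=value, ...), one argument or row to a line, values as JSON. step_arm: Moves the arm, as the interface text tells. Its arguments: {"type":"object","properties":{"motion":{"type":"array","items":{"type":"array","items":{"type":"number"}}},"jaw":{"type":"number"},"squeeze":{"type":"number"}},"required":["motion"]}

```bash
ls; mkdir -p pics; python3 - <<'E'
from workcell import *
import cv2,numpy as np
print(get_state())
for n in("scene","top"):
    p,d=snapshot(n); cv2.imwrite(f"pics/{n}0.png",p[:,:,::-1]); np.savez(f"pics/{n}0.npz",p=p,d=d); c=camera_model(n); print(n,c)
    R=cv2.Rodrigues(np.array(c["rvec"],float))[0]; print(-R.T@np.array(c["tvec"]).ravel())
E
```

```text
pics
{'time': 0.0, 'qpos': array([-7.92976973e+01,  1.96382895e+01,  8.73773228e+01, -4.47105800e-04,
        7.30746388e+01, -8.36702199e+00]), 'qd': array([ 0.00686826,  0.00364038, -0.0469194 ,  0.01676466, -0.12314765,
       -0.01907569]), 'effort': array([-2.94163241e-03, -4.33680940e+01, -2.46017289e+01, -4.52874283e-04,
        7.84759788e-03,  9.03158337e-06]), 'ee_pos': array([ 0.17145134, -0.49579059,  0.23060861]), 'eef_rot': array([[ 9.45123253e-01,  3.26713860e-01, -2.99855906e-04],
       [ 3.26713922e-01, -9.45122014e-01,  1.54639262e-03],
       [ 2.21827484e-04, -1.55949872e-03, -9.99998759e-01]]), 'ft_force': array([0.43612803, 0.16133219, 0.73045839]), 'torque': array([-0.00217761, -0.00381965, -0.02875242]), 'finger_gap': 0.08544341961560777}
scene {'mtx': array([[490.87779143,   0.        , 306.62272162],
       [  0.        , 490.87779143, 239.52952723],
       [  0.        ,   0.        ,   1.        ]]), 'rvec': array([ 1.06186377,  2.34784456, -1.04534761]), 'tvec': array([ 0.37099977, -0.20017513,  1.54733118])}
[1.23191306 0.550164   0.86698009]
top {'mtx': array([[583.83065949,   0.        , 337.65276958],
       [  0.        , 583.83065949, 239.95143578],
       [  0.        ,   0.        ,   1.        ]]), 'rvec': array([ 2.15336761, -2.21284352,  0.07728157]), 'tvec': array([2.57198955e-04, 5.08828043e-01, 1.49296436e+00])}
[ 0.39862244 -0.01523424  1.52601333]
```

View pics/scene0.png

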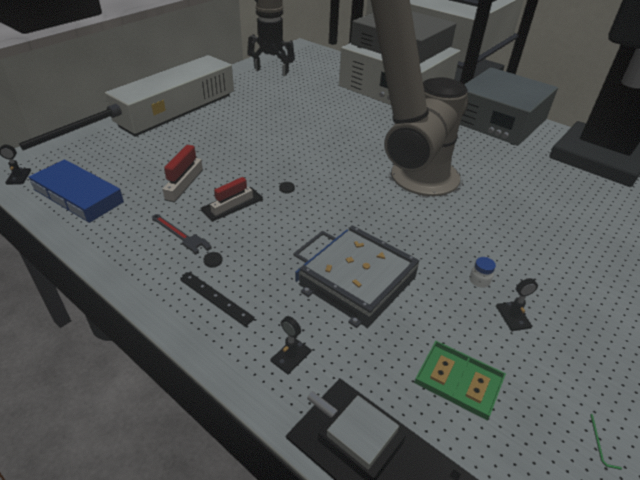

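View pics/top0.png

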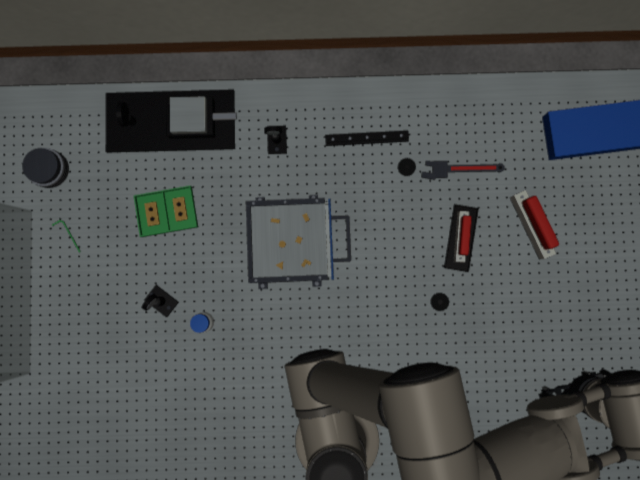

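The scene view shows two scraper-like blocks: one in the black tray at (232,193) and one standing free at (183,170). In the top view they are at (463,237) and (537,225). The other possible confusions are the brass parts in the green tray at (165,210) in the top view, which are not offcuts. The one in the tray looks smaller, and I'll check it by measuring and in a close crop. The bed is at (290,240) in the top view, with its open front and handle at (340,238), which is world -y.

```bash
cat > h.py <<'E'
import numpy as np,cv2
from workcell import *
def cam(n):
    c=camera_model(n); R=cv2.Rodrigues(np.array(c["rvec"],float))[0]; t=np.array(c["tvec"],float).ravel(); return c["mtx"],R,t
def ray(n,uv,z):
    K,R,t=cam(n); uv=np.atleast_2d(np.array(uv,float)); C=-R.T@t
    d=(R.T@np.linalg.inv(K)@np.c_[uv,np.ones(len(uv))].T).T
    return C+d*((z-C[2])/d[:,2])[:,None]
def cloud(n,d):
    K,R,t=cam(n); v,u=np.mgrid[:480,:640]; 
    P=np.stack([(u-K[0,2])/K[0,0]*d,(v-K[1,2])/K[1,1]*d,d],-1)-t
    return P@R
def proj(n,P):
    K,R,t=cam(n); q=(np.atleast_2d(P)@R.T+t)@K.T; return q[:,:2]/q[:,2:]
def shot(n,tag):
    p,d=snapshot(n); cv2.imwrite(f"pics/{tag}.png",p[:,:,::-1]); np.savez(f"pics/{tag}.npz",p=p,d=d); return p,d
def crop(p,x,y,w,h,s,tag):
    cv2.imwrite(f"pics/{tag}.png",cv2.resize(p[y:y+h,x:x+w,::-1],None,fx=s,fy=s,interpolation=cv2.INTER_CUBIC))
E
python3 - <<'E'
from h import *
a=np.load("pics/top0.npz");p,d=a["p"],a["d"]
crop(p,230,180,130,120,6,"c_bed"); crop(p,420,180,160,110,5,"c_scr")
b=np.load("pics/scene0.npz");crop(b["p"],150,130,150,100,5,"c_scr2")
hsv=cv2.cvtColor(p,cv2.COLOR_RGB2HSV); W=cloud("top",d)
print("table z",np.median(W[330:400,100:250,2]))
red=((hsv[...,0]<8)|(hsv[...,0]>172))&(hsv[...,1]>150)&(hsv[...,2]>60)
n,l,s,c=cv2.connectedComponentsWithStats(red.astype(np.uint8))
for i in range(1,n):
    if s[i,4]>25:
        m=l==i; z=np.median(W[m][:,2]); q=ray("top",np.argwhere(m)[:,::-1],z)[:,:2]
        print("red",c[i],s[i,4],"z",z,cv2.minAreaRect(q.astype(np.float32)*1000), W[m][:,:2].mean(0))
br=(hsv[...,0]>8)&(hsv[...,0]<28)&(hsv[...,1]>90)&(hsv[...,2]>90); br[:180]=0
n,l,s,c=cv2.connectedComponentsWithStats(br.astype(np.uint8))
for i in range(1,n):
    if s[i,4]>8: print("brass",c[i],s[i,4],np.median(W[l==i][:,2]),ray("top",c[i],.056))
bl=(hsv[...,0]>100)&(hsv[...,0]<125)&(hsv[...,1]>120)&(hsv[...,2]>50); 
n,l,s,c=cv2.connectedComponentsWithStats(bl.astype(np.uint8))
for i in range(1,n):
    if s[i,4]>20: print("blue",c[i],s[i],np.median(W[l==i][:,2]))
print("bed z", np.median(W[225:250,260:275,2]))
E
```

```text
table z 0.0018441944277460235
red [473.61764706 167.55294118] 170 z 0.008937513060544505 ((690.4089965820312, -374.24139404296875), (115.64866638183594, 7.975682735443115), 88.41110229492188) [ 0.68678001 -0.37167068]
red [541.98205546 221.82381729] 613 z 0.10228150626270548 ((533.2081298828125, -514.8328857421875), (132.8973846435547, 28.695735931396484), 23.651782989501953) [ 0.53266745 -0.51255839]
red [465.32012195 235.17682927] 328 z 0.07711022061605974 ((507.52789306640625, -331.453857421875), (20.947277069091797, 97.99053192138672), 83.1300277709961) [ 0.50765908 -0.33167171]
brass [179.3681592  208.46268657] 201 0.015173538796209472 [[0.59695216 0.38555071 0.056     ]]
brass [151.35148515 213.33168317] 202 0.015015318092765462 [[0.58647937 0.45671147 0.056     ]]
brass [305.51724138 217.13793103] 29 0.057738371199432155 [[0.56603801 0.06612962 0.056     ]]
brass [274.81481481 220.25925926] 27 0.05782992965905584 [[0.56022997 0.14402502 0.056     ]]
brass [298.46428571 239.39285714] 28 0.05629984317809504 [[0.51003193 0.0852434  0.056     ]]
brass [281.81818182 243.6969697 ] 33 0.05663070916814926 [[0.50029025 0.12749588 0.056     ]]
brass [305.71428571 262.48571429] 35 0.05708459568925192 [[0.45124193 0.06828855 0.056     ]]
brass [280.11111111 264.77777778] 27 0.0579306786871489 [[0.44722959 0.13286604 0.056     ]]
blue [595.16965584 128.26490548] [ 548  100   92   57 4126] 0.050509710813005794
blue [330.62244898 237.76530612] [329 199   4  80  98] 0.03901053360960992
blue [199.15789474 322.73308271] [190 314  19  18 266] 0.06168299253319462
bed z 0.05138998148710306
```

View pics/c_bed.png

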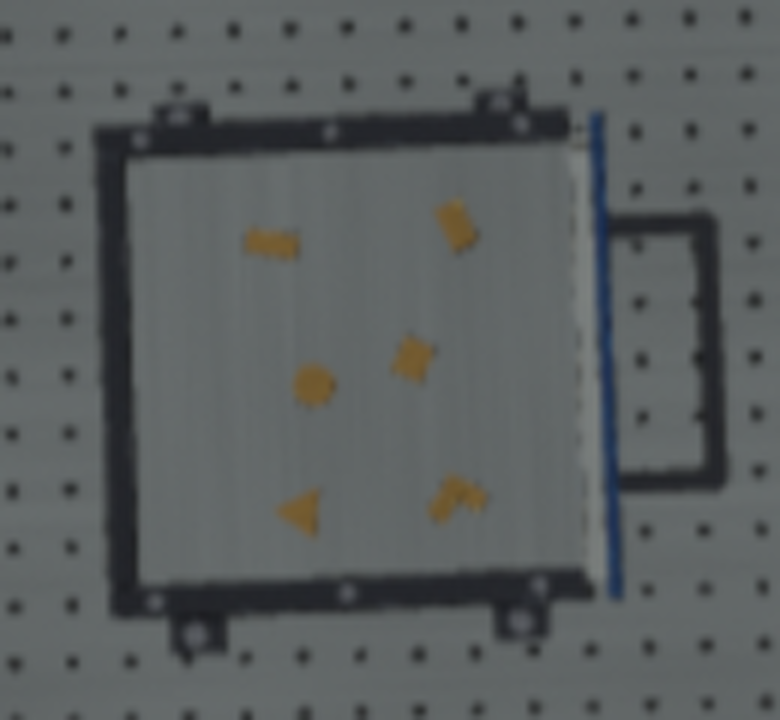

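View pics/c_scr.png

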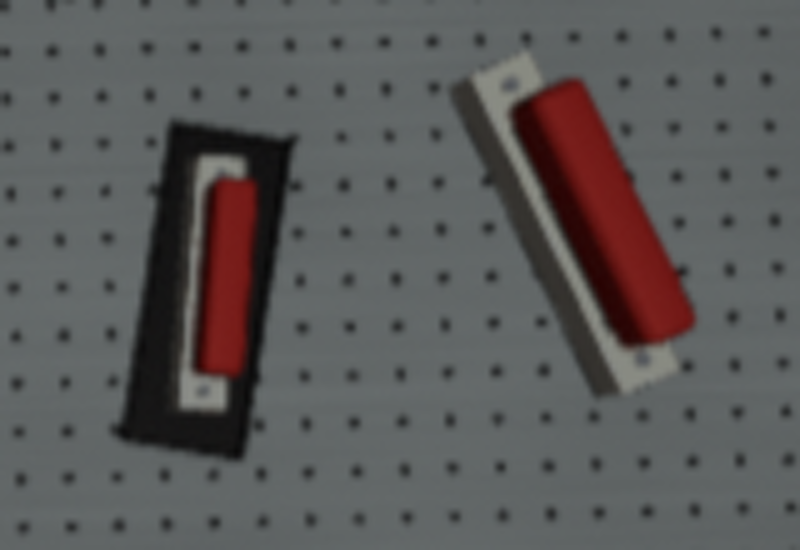

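View pics/c_scr2.png

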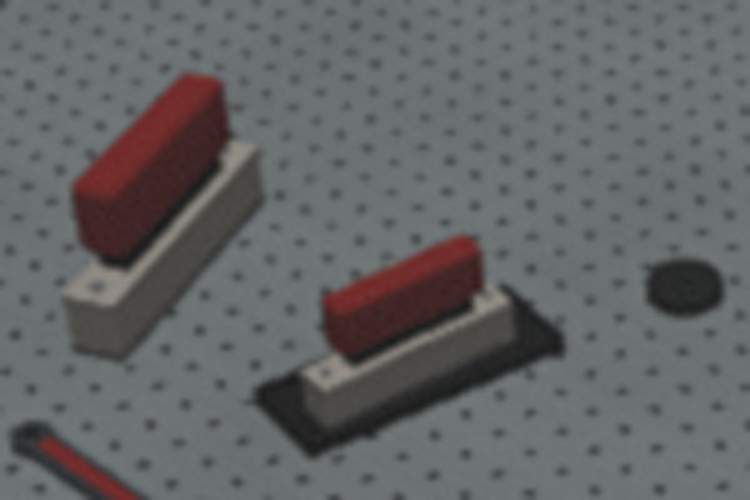

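The close crops confirm the choice: the block in the tray at (463,237) has a 98x21 mm grip with its top at 77 mm, which matches the 100x22 mm scraper. The free one at (537,225) is larger (133x29 mm, 102 mm high), so it is the decoy. Next I'll measure the bed, handle and tray poses.

```bash
python3 - <<'E'
from h import *
a=np.load("pics/top0.npz");p,d=a["p"],a["d"]
hsv=cv2.cvtColor(p,cv2.COLOR_RGB2HSV); g=p.astype(int).sum(2)/3
W=cloud("top",d)
def rect(m,z,name):
    n,l,s,c=cv2.connectedComponentsWithStats(m.astype(np.uint8)); i=1+np.argmax(s[1:,4])
    cs,_=cv2.findContours((l==i).astype(np.uint8),cv2.RETR_EXTERNAL,cv2.CHAIN_APPROX_NONE)
    q=ray("top",cs[0][:,0],z)[:,:2]*1000
    print(name,s[i],cv2.minAreaRect(q.astype(np.float32)))
# blue front line
bl=(hsv[...,0]>100)&(hsv[...,0]<125)&(hsv[...,1]>100)&(hsv[...,2]>40)
v,u=np.nonzero(bl[195:285,322:340]); q=ray("top",np.c_[u+322,v+195],.038)[:,:2]
print("blue",cv2.fitLine(q.astype(np.float32),cv2.DIST_HUBER,0,.01,.01).ravel(), q.min(0),q.max(0))
# bed rim dark outer
dark=np.zeros_like(g,bool); dark[185:295,235:327]=(g<60)[185:295,235:327]
print("levels",g[240,240:356].astype(int))
print("col",g[190:300,290].astype(int))
rect(dark,.06,"rim")
h=np.zeros_like(g,bool); h[205:270,334:356]=(g<75)[205:270,334:356]
n,l,s,c=cv2.connectedComponentsWithStats(h.astype(np.uint8)); print("h",[(s[i],c[i]) for i in range(1,n) if s[i,4]>20])
t=np.zeros_like(g,bool); t[200:280,440:485]=(g<45)[200:280,440:485]
rect(t,.012,"tray")
w=np.zeros_like(g,bool);w[205:268,450:480]=((g>110)&(hsv[...,1]<60))[205:268,450:480]
rect(w,.03,"scraper white(vis)")
E
```

```text
blue [0.9998897  0.01485459 0.5118676  0.00418037] [0.41055253 0.00070342] [0.61326747 0.00701185]
levels [102 101 102 104 103 103  87  54  40  38  38  41  93 105 104 103 104 105
 105 105 104 103 103 103 103 102 101 102 103 104 104 102 103 101 101 102
 100 103 103  99  97  96  95  98 100 100 101 100 100 101 100 101 101 102
 102  95  87  84  85  85  84  93  99 101 100 100 101 100  99 100 101 100
 100 101 102 102 102 102 101 101 102 102 103 101 102 103 106 119 121 104
  69  56  80  99 102  94  60  61  94 103 103 103 103 103 100  75  45  39
  39  41  62  95 102 103  94  72]
col [100 101 102  97  97 100  99  99  87  62  42  39  39  39  52  83  99 101
 101 101 101 101 100 100 100 100 100 100 100 100 100 100 100 100 100 100
 100 100 100 100 100 100 100 100 100 100 100 100 100  99 100 100 100 100
 100  99  99  99  99 100  99 100 100 100 100 100 101 101 101 101 101 101
 101 101 102 101 102 102 103 102 103 103 103 103 101  84  56  42  42  42
  40  53  83  99 100 101 100  93  69  60  85  99 102 101 100 101 100  80
  53  61]
rim [ 246  193   81   97 1220] ((506.9561462402344, 115.65792083740234), (236.05520629882812, 198.6340789794922), 0.9670578241348267)
h [(array([334, 215,  18,  47, 299], dtype=int32), array([345.23076923, 237.93311037]))]
tray [443 205  36  67 951] ((506.78363037109375, -333.75823974609375), (66.75537109375, 168.13204956054688), 78.2529525756836)
scraper white(vis) [456 242   9  19  59] ((470.7309875488281, -326.42071533203125), (20.484296798706055, 46.254661560058594), 87.60136413574219)
```

```bash
python3 - <<'E'
from h import *
a=np.load("pics/top0.npz");p,d=a["p"],a["d"]
hsv=cv2.cvtColor(p,cv2.COLOR_RGB2HSV); g=p.astype(int).sum(2)/3
print("rear outer",ray("top",(246.4,240),.06),"rear inner",ray("top",(251.5,240),.05),"handle",ray("top",[(344.9,240),(349.7,240)],.033))
print("sides out",ray("top",[(290,198.4),(290,282)],.06))
print("blue",ray("top",[(328.9,240),(332.2,240)],.038), "bed front",ray("top",(326,240),.05))
# handle bar rows 222-255 min columns
L=[]
for r in range(222,256):
    w=np.clip(100-g[r,340:354],0,None)**2; L.append(((w*np.arange(340,354)).sum()/w.sum(),r))
q=ray("top",L,.033); print("handle bar mean",q.mean(0),"slope",np.polyfit(q[:,0],q[:,1],1))
red=((hsv[...,0]<8)|(hsv[...,0]>172))&(hsv[...,1]>130)&(hsv[...,2]>50); red[:,:445]=0;red[:,490:]=0;red[:195]=0
v,u=np.nonzero(red);q=ray("top",np.c_[u,v],.077)[:,:2]
f=cv2.fitLine(q.astype(np.float32),cv2.DIST_L2,0,.01,.01).ravel();print("grip",f,np.degrees(np.arctan(f[1]/f[0])))
# tray by row edges
def edge(row,c0,c1):
    x=np.arange(c0,c1); v=g[row,c0:c1]; i=np.nonzero(v<65)[0]; 
    a,b=i[0],i[-1]
    l=c0+a-(65-v[a])/(v[a-1]-v[a]); r=c0+b+(65-v[b])/(v[b+1]-v[b]); return l,r
E1=[];E2=[]
for r in range(211,264):
    l,rr=edge(r,440,486); E1.append((l,r));E2.append((rr,r))
for E,n in((E1,"L"),(E2,"R")):
    q=ray("top",E,.012)[:,:2].astype(np.float32); f=cv2.fitLine(q,cv2.DIST_HUBER,0,.005,.01).ravel(); print(n,f,np.degrees(np.arctan(f[1]/f[0])))
# scene check of grip
b=np.load("pics/scene0.npz");Ws=cloud("scene",b["d"]);hs=cv2.cvtColor(b["p"],cv2.COLOR_RGB2HSV)
m=((hs[...,0]<8)|(hs[...,0]>172))&(hs[...,1]>110)&(hs[...,2]>50);m[:170]=0;m[205:]=0;m[:,:205]=0;m[:,260:]=0
P=Ws[m];P=P[P[:,2]>.068];q=P[:,:2].astype(np.float32);print("scene grip top",P.mean(0),cv2.minAreaRect(q*1000))
E
```

```text
rear outer [[0.51178364 0.21612734 0.06      ]] rear inner [[0.51220162 0.20477041 0.05      ]] handle [[ 0.50695712 -0.03218972  0.033     ]
 [ 0.50662054 -0.04449141  0.033     ]]
sides out [[0.61434602 0.10407885 0.06      ]
 [0.40330472 0.10855199 0.06      ]]
blue [[5.07712613e-01 8.73983962e-03 3.80000000e-02]
 [5.07481950e-01 3.09266273e-04 3.80000000e-02]] bed front [[0.50703394 0.01589568 0.05      ]]
handle bar mean [ 0.51062819 -0.04016313  0.033     ] slope [ 0.01328375 -0.04694619]
grip [ 0.99208903 -0.12553622  0.5080559  -0.33187538] -7.2117233
L [ 0.98113537 -0.19332185  0.50513536 -0.29995725] -11.146708
R [ 0.98054194 -0.1963098   0.5066726  -0.36770228] -11.321248
scene grip top [ 0.51862138 -0.32380632  0.07956806] ((876.4548950195312, 83.42276000976562), (1170.39208984375, 83.51130676269531), 48.62670135498047)
```

Measured so far, in world axes:
- **Bed:** centre about (0.509, 0.116), front towards -y, tilted about 0.85°.
- **Handle:** about (0.5105, -0.0395).
- **Scraper:** (0.508, -0.332), long axis at -7.2°.
- **Tray:** (0.506, -0.334), long axis at -11.2°.

The sizes agree with those given. I'll move to the handle first.

>>> step_arm(
  motion=[
    [0.1,-0.07,0,0,0,0.03],
    [0.2,-0.14,0,0,0,0.06],
    [0.3,-0.21,0,0,0,0.09],
    [0.4,-0.28,0,0,0,0.12],
    [0.5,-0.35,0,0,0,0.15],
    [0.6,-0.42,0,0,0,0.18],
    [0.7,-0.49,0,0,0,0.21],
    [0.8,-0.56,0,0,0,0.24],
    [0.9,-0.63,0,0,0,0.27],
    [1,-0.7,0,0,0,0.305],
  ],
  jaw=40,
  squeeze=25,
)

```text
time: 0.93
ee_pos: [0.2434, -0.3966, 0.231]
eef_rot: [[1.0, 0.012, -0.0], [0.012, -1.0, 0.001], [-0.0, -0.001, -1.0]]
ft_force: [-0.5, 1.1, 0.2]
finger_gap: 0.0399
```

>>> step_arm(
  motion=[
    [0.067,-0.09,0,0,0,0],
    [0.134,-0.18,0,0,0,0],
    [0.2,-0.27,0,0,0,0],
    [0.27,-0.36,0,0,0,0],
    [0.335,-0.45,0,0,0,0],
    [0.4,-0.54,0,0,0,0],
    [0.47,-0.63,0,0,0,0],
    [0.54,-0.72,0,0,0,0],
    [0.6,-0.81,0,0,0,0],
    [0.67,-0.9,0,0,0,0],
  ],
)

```text
time: 1.77
ee_pos: [0.3095, -0.3055, 0.2313]
eef_rot: [[1.0, 0.014, -0.0], [0.014, -1.0, -0.0], [-0.0, 0.0, -1.0]]
ft_force: [-0.2, -0.4, 0.3]
finger_gap: 0.0398
```

>>> step_arm(
  motion=[
    [0.067,-0.09,0,0,0,0],
    [0.134,-0.18,0,0,0,0],
    [0.2,-0.27,0,0,0,0],
    [0.27,-0.36,0,0,0,0],
    [0.335,-0.45,0,0,0,0],
    [0.4,-0.54,0,0,0,0],
    [0.47,-0.63,0,0,0,0],
    [0.54,-0.72,0,0,0,0],
    [0.6,-0.81,0,0,0,0],
    [0.67,-0.9,0,0,0,0],
  ],
)

```text
time: 2.6
ee_pos: [0.3752, -0.2146, 0.2313]
eef_rot: [[1.0, 0.014, -0.0], [0.014, -1.0, -0.0], [-0.0, 0.0, -1.0]]
ft_force: [-0.5, 0.2, 0.6]
finger_gap: 0.04
```

>>> step_arm(
  motion=[
    [0.067,-0.09,0,0,0,0],
    [0.134,-0.18,0,0,0,0],
    [0.2,-0.27,0,0,0,0],
    [0.27,-0.36,0,0,0,0],
    [0.335,-0.45,0,0,0,0],
    [0.4,-0.54,0,0,0,0],
    [0.47,-0.63,0,0,0,0],
    [0.54,-0.72,0,0,0,0],
    [0.6,-0.81,0,0,0,0],
    [0.67,-0.9,0,0,0,0],
  ],
)

```text
time: 3.43
ee_pos: [0.4409, -0.1237, 0.2313]
eef_rot: [[1.0, 0.014, -0.0], [0.014, -1.0, -0.0], [-0.0, 0.0, -1.0]]
ft_force: [-0.1, -0.3, -0.3]
finger_gap: 0.0402
```

>>> step_arm(
  motion=[
    [0.07,-0.083,0.07,0,0,0],
    [0.14,-0.167,0.14,0,0,0],
    [0.21,-0.25,0.21,0,0,0],
    [0.28,-0.333,0.28,0,0,0],
    [0.355,-0.416,0.35,0,0,0],
    [0.425,-0.5,0.42,0,0,0],
    [0.5,-0.58,0.5,0,0,0],
    [0.57,-0.67,0.6,0,0,0],
    [0.64,-0.75,0.7,0,0,0],
    [0.708,-0.832,0.8,0,0,0],
  ],
)

```text
time: 4.27
ee_pos: [0.5108, -0.0397, 0.1501]
eef_rot: [[1.0, 0.013, -0.0], [0.013, -1.0, -0.0], [-0.0, 0.0, -1.0]]
ft_force: [-0.7, -0.0, -0.3]
finger_gap: 0.0405
```

```bash
python3 - <<'E'
from h import *
s=get_state();print(s["ee_pos"],s["eef_rot"][:,0])
p,d=shot("top","top1");crop(p,290,190,100,90,7,"c1")
p,d=shot("scene","scene1");crop(p,270,170,170,150,5,"c1s")
E
```

```text
[ 0.51080202 -0.0396738   0.15009348] [ 9.99909467e-01  1.34529941e-02 -2.74805999e-04]
```

View pics/c1s.png

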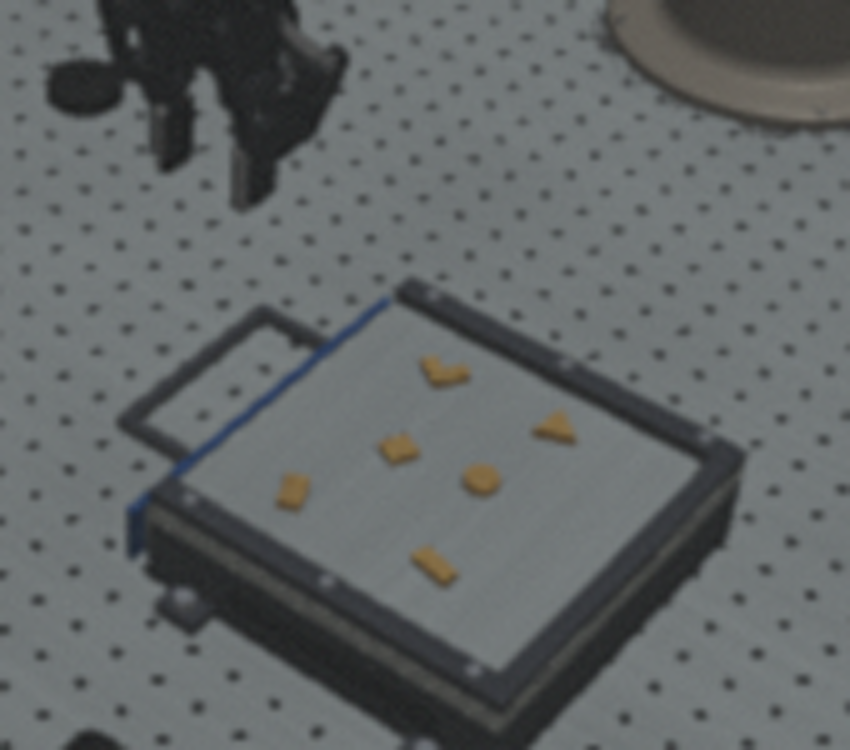

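The fingers straddle the handle line, at crop (205,190). I'll descend on the bar.

>>> step_arm(
  motion=[
    [0,0,0.1,0,0,0],
    [0,0,0.2,0,0,0],
    [0,0,0.3,0,0,0],
    [0,0,0.4,0,0,0],
    [0,0,0.5,0,0,0],
    [0,0,0.6,0,0,0],
    [0,0,0.7,0,0,0],
    [0,0,0.8,0,0,0],
    [0,0,0.86,0,0,0],
    [0,0,0.9,0,0,0],
  ],
)

```text
time: 5.2
ee_pos: [0.5099, -0.0405, 0.0602]
eef_rot: [[1.0, 0.013, -0.001], [0.013, -1.0, 0.0], [-0.001, -0.0, -1.0]]
ft_force: [-0.3, 0.0, -0.7]
finger_gap: 0.0399
```

>>> step_arm(
  motion=[
    [0,0,0.08,0,0,0],
    [0,0,0.16,0,0,0],
    [0,0,0.24,0,0,0],
    [0,0,0.32,0,0,0],
    [0,0,0.38,0,0,0],
    [0,0,0.42,0,0,0],
    [0,0,0.42,0,0,0],
    [0,0,0.42,0,0,0],
    [0,0,0.42,0,0,0],
    [0,0,0.42,0,0,0],
  ],
)

```text
time: 6.03
ee_pos: [0.5106, -0.0406, 0.0197]
eef_rot: [[1.0, 0.013, 0.001], [0.013, -1.0, -0.0], [0.001, 0.0, -1.0]]
ft_force: [-0.2, 0.1, -0.2]
finger_gap: 0.0401
```

>>> step_arm(
  motion=[
    [0,0,0,0,0,0],
    [0,0,0,0,0,0],
    [0,0,0,0,0,0],
    [0,0,0,0,0,0],
    [0,0,0,0,0,0],
    [0,0,0,0,0,0],
    [0,0,0,0,0,0],
    [0,0,0,0,0,0],
    [0,0,0,0,0,0],
    [0,0,0,0,0,0],
  ],
  jaw=4,
  squeeze=25,
)

```text
time: 6.87
ee_pos: [0.5104, -0.0407, 0.0196]
eef_rot: [[1.0, 0.013, 0.001], [0.013, -1.0, -0.0], [0.001, 0.0, -1.0]]
ft_force: [-0.9, -1.3, 5.9]
finger_gap: 0.009
```

>>> step_arm(
  motion=[
    [0,0.06,0,0,0,0],
    [0,0.15,0,0,0,0],
    [0,0.26,0,0,0,0],
    [0,0.38,0,0,0,0],
    [0,0.5,0,0,0,0],
    [0,0.62,0,0,0,0],
    [0,0.74,0,0,0,0],
    [0,0.85,0,0,0,0],
    [0,0.94,0,0,0,0],
    [0,0.99,0,0,0,0],
  ],
)

```text
time: 7.7
ee_pos: [0.5116, -0.1346, 0.0194]
eef_rot: [[1.0, 0.009, -0.0], [0.009, -1.0, 0.01], [-0.0, -0.01, -1.0]]
ft_force: [9.8, 49.4, 14.4]
finger_gap: 0.0089
```

>>> step_arm(
  motion=[
    [0,0.01,0,0,0,0],
    [0,0.02,0,0,0,0],
    [0,0.025,0,0,0,0],
    [0,0.025,0,0,0,0],
    [0,0.025,0,0,0,0],
    [0,0.025,0,0,0,0],
    [0,0.025,0,0,0,0],
    [0,0.025,0,0,0,0],
    [0,0.025,0,0,0,0],
    [0,0.025,0,0,0,0],
  ],
)

```text
time: 8.53
ee_pos: [0.5116, -0.1345, 0.0195]
eef_rot: [[1.0, 0.012, -0.001], [0.012, -1.0, 0.01], [-0.001, -0.01, -1.0]]
ft_force: [6.6, 36.3, 11.7]
finger_gap: 0.0086
```

```bash
python3 - <<'E'
from h import *
p,d=shot("top","top2");crop(p,230,180,200,120,4,"c2")
p,d=shot("scene","scene2");crop(p,240,170,200,150,4,"c2s")
E
```

```text
(no output)
```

View pics/c2s.png

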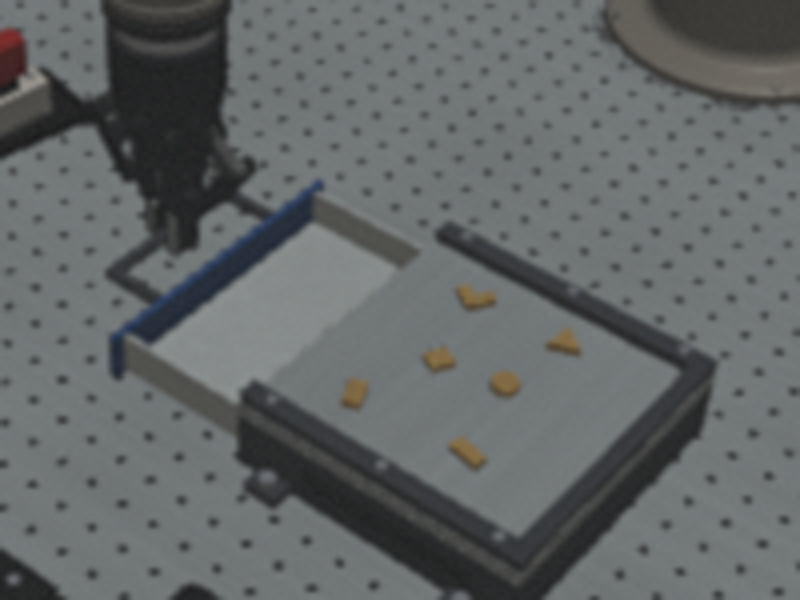

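View pics/c2.png

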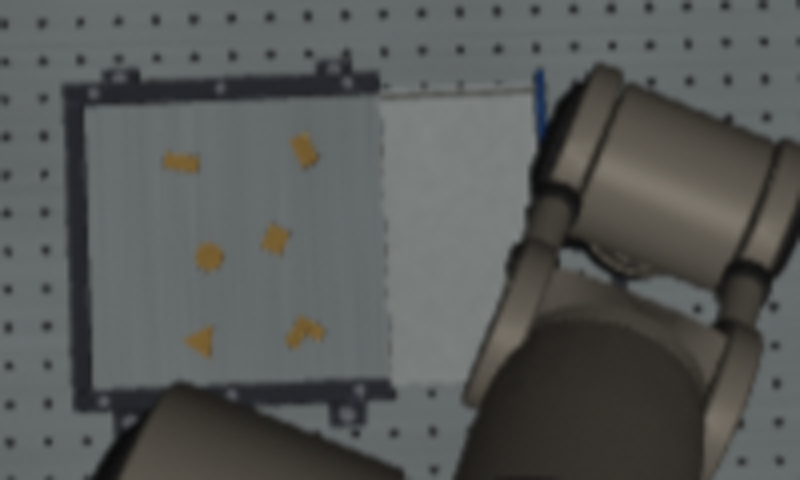

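The drawer is out. It stopped with 36 N against the stop, after 94 mm of travel. It had started about 6 mm ajar: the first image shows a white strip between the bed and the blue front at (327,240). Now I'll release it, rise and go to the scraper.

>>> step_arm(
  motion=[
    [0,0,0,0,0,0],
    [0,0,0,0,0,0],
    [0,0,0,0,0,0],
    [0,0,0,0,0,0],
    [0,0,0,0,0,0],
    [0,0,-0.1,0,0,0],
    [0,0,-0.25,0,0,0],
    [0,0,-0.45,0,0,0],
    [0,0,-0.7,0,0,0],
    [0,0,-0.95,0,0,0],
  ],
  jaw=40,
)

```text
time: 9.47
ee_pos: [0.5112, -0.1423, 0.1157]
eef_rot: [[1.0, 0.013, -0.001], [0.013, -1.0, 0.0], [-0.001, -0.0, -1.0]]
ft_force: [1.1, 0.1, 0.3]
finger_gap: 0.04
```

```bash
cat >> h.py <<'E'
def togo(pos,yaw,ref=None):
    s=get_state(); R=s["eef_rot"]; x=np.array([np.cos(np.radians(yaw)),np.sin(np.radians(yaw)),0]); z=np.array([0,0,-1.]); T=np.c_[x,np.cross(z,x),z]
    print("t",s["time"],"at",s["ee_pos"].round(4),"shift/0.1:",(R.T@(np.array(pos)-s["ee_pos"])*10).round(3),"rot/60:",(np.degrees(cv2.Rodrigues(R.T@T)[0].ravel())/60).round(3),"F",s["ft_force"].round(1),"gap",s["finger_gap"])
E
python3 - <<'E'
from h import *
togo((.508,-.332,.14),-7.2)
E
```

```text
t 9.4667 at [ 0.5112 -0.1423  0.1157] shift/0.1: [-0.056  1.896 -0.244] rot/60: [-0.     0.001  0.132] F [1.1 0.1 0.3] gap 0.04003851225685708
```

>>> step_arm(
  motion=[
    [0,0.06,-0.04,0,0,0.013],
    [-0.01,0.16,-0.08,0,0,0.026],
    [-0.01,0.26,-0.12,0,0,0.04],
    [-0.02,0.37,-0.16,0,0,0.053],
    [-0.02,0.48,-0.2,0,0,0.066],
    [-0.03,0.58,-0.24,0,0,0.08],
    [-0.03,0.68,-0.24,0,0,0.093],
    [-0.04,0.78,-0.24,0,0,0.106],
    [-0.05,0.88,-0.24,0,0,0.12],
    [-0.056,0.98,-0.24,0,0,0.131],
  ],
  jaw=50,
)

```text
time: 10.3
ee_pos: [0.507, -0.2411, 0.1379]
eef_rot: [[0.992, -0.125, -0.001], [-0.125, -0.992, 0.0], [-0.001, -0.0, -1.0]]
ft_force: [-0.4, -0.5, 0.3]
finger_gap: 0.0501
```

```bash
python3 - <<'E'
from h import *
togo((.508,-.332,.12),-7.2)
E
```

```text
t 10.3 at [ 0.507  -0.2411  0.1379] shift/0.1: [0.124 0.901 0.179] rot/60: [-0.     0.001  0.   ] F [-0.4 -0.5  0.3] gap 0.0500876940110116
```

>>> step_arm(
  motion=[
    [0.012,0.09,0,0,0,0],
    [0.024,0.18,0,0,0,0],
    [0.036,0.27,0,0,0,0],
    [0.05,0.36,0.02,0,0,0],
    [0.06,0.45,0.05,0,0,0],
    [0.075,0.54,0.08,0,0,0],
    [0.09,0.63,0.11,0,0,0],
    [0.1,0.74,0.14,0,0,0],
    [0.11,0.84,0.16,0,0,0],
    [0.124,0.9,0.17,0,0,0],
  ],
)

```text
time: 11.13
ee_pos: [0.5082, -0.3324, 0.1207]
eef_rot: [[0.992, -0.124, -0.0], [-0.124, -0.992, 0.0], [-0.0, 0.0, -1.0]]
ft_force: [-0.2, 0.5, -0.0]
finger_gap: 0.0498
```

```bash
python3 - <<'E'
from h import *
togo((.508,-.332,.041),-7.2)
p,d=shot("scene","scene3");crop(p,180,130,110,100,6,"c3s")
p,d=shot("top","top3");crop(p,230,180,260,120,3,"c3")
E
```

```text
t 11.1333 at [ 0.5082 -0.3324  0.1207] shift/0.1: [-0.002 -0.004  0.797] rot/60: [0.    0.    0.001] F [-0.2  0.5 -0. ] gap 0.04975241574551326
```

View pics/c3s.png

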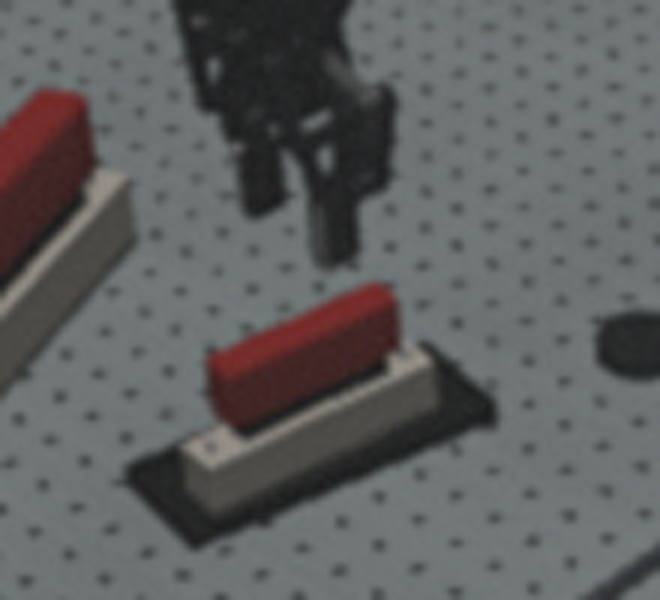

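View pics/c3.png

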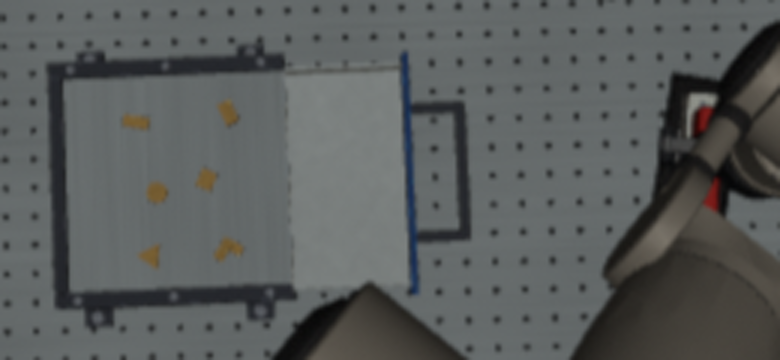

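The drawer is fully out and the gripper is centred over the small scraper's grip. I'll descend and grip it.

>>> step_arm(
  motion=[
    [0,0,0.1,0,0,0],
    [0,0,0.2,0,0,0],
    [0,0,0.3,0,0,0],
    [0,0,0.4,0,0,0],
    [0,0,0.5,0,0,0],
    [0,0,0.6,0,0,0],
    [0,0,0.7,0,0,0],
    [0,0,0.77,0,0,0],
    [0,0,0.8,0,0,0],
    [0,0,0.8,0,0,0],
  ],
)

```text
time: 12.07
ee_pos: [0.5081, -0.3307, 0.0403]
eef_rot: [[0.992, -0.123, -0.001], [-0.123, -0.992, 0.001], [-0.001, -0.001, -1.0]]
ft_force: [-0.0, -0.1, -0.4]
finger_gap: 0.0499
```

>>> step_arm(
  motion=[
    [0,0,0,0,0,0],
    [0,0,0,0,0,0],
    [0,0,0,0,0,0],
    [0,0,0,0,0,0],
    [0,0,0,0,0,0],
    [0,0,0,0,0,0],
    [0,0,0,0,0,0],
    [0,0,0,0,0,0],
    [0,0,0,0,0,0],
    [0,0,0,0,0,0],
  ],
  jaw=10,
  squeeze=50,
)

```text
time: 12.9
ee_pos: [0.5088, -0.3313, 0.0419]
eef_rot: [[0.992, -0.123, 0.001], [-0.123, -0.992, -0.001], [0.001, 0.001, -1.0]]
ft_force: [-0.6, -0.6, 6.0]
finger_gap: 0.0216
```

```bash
python3 - <<'E'
from h import *
togo((.508,-.332,.041),-7.2)
E
```

```text
t 12.9 at [ 0.5088 -0.3313  0.0419] shift/0.1: [-0.007  0.007  0.009] rot/60: [ 0.001 -0.001  0.002] F [-0.6 -0.6  6. ] gap 0.02156980729067645
```

It holds the scraper, with an opening of 21.6 mm. The underside is about 39 mm below the TCP. Lift.

>>> step_arm(
  motion=[
    [0,0,-0.04,0,0,0],
    [0,0,-0.1,0,0,0],
    [0,0,-0.2,0,0,0],
    [0,0,-0.3,0,0,0],
    [0,0,-0.42,0,0,0],
    [0,-0.04,-0.54,0,0,0],
    [0,-0.1,-0.66,0,0,0],
    [0,-0.18,-0.78,0,0,0],
    [0,-0.27,-0.88,0,0,0],
    [0,-0.36,-0.95,0,0,0],
  ],
)

```text
time: 13.73
ee_pos: [0.5134, -0.2942, 0.1381]
eef_rot: [[0.992, -0.123, 0.001], [-0.123, -0.992, -0.001], [0.001, 0.001, -1.0]]
ft_force: [0.4, -0.4, -3.0]
finger_gap: 0.021
```

```bash
python3 - <<'E'
from h import *
togo((.490,.182,.135),.85)
p,d=shot("scene","scene4");crop(p,180,110,160,120,5,"c4s")
E
```

```text
t 13.7333 at [ 0.5134 -0.2942  0.1381] shift/0.1: [-0.819 -4.697  0.026] rot/60: [ 0.001 -0.001 -0.132] F [ 0.4 -0.4 -3. ] gap 0.02101102399682819
```

View pics/c4s.png

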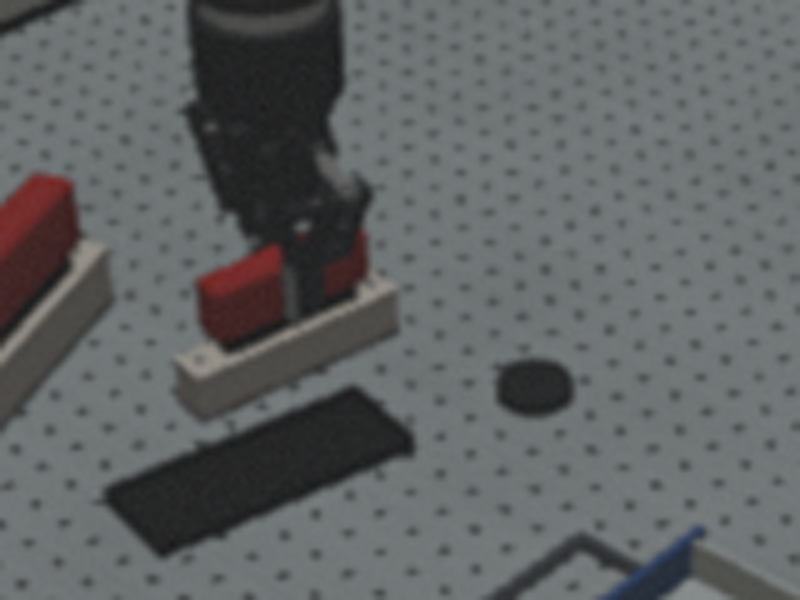

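The scraper hangs upright and clear of the tray. Next is the carry to the rear of the bed.

>>> step_arm(
  motion=[
    [-0.02,-0.08,0,0,0,-0.013],
    [-0.04,-0.17,0,0,0,-0.026],
    [-0.05,-0.27,0,0,0,-0.04],
    [-0.07,-0.37,0,0,0,-0.053],
    [-0.09,-0.47,0,0,0,-0.066],
    [-0.1,-0.58,0,0,0,-0.08],
    [-0.12,-0.68,0,0,0,-0.093],
    [-0.14,-0.79,0,0,0,-0.106],
    [-0.16,-0.9,0,0,0,-0.12],
    [-0.17,-1,0,0,0,-0.132],
  ],
)

```text
time: 14.62
ee_pos: [0.5082, -0.1926, 0.1363]
eef_rot: [[1.0, 0.016, -0.0], [0.016, -1.0, 0.0], [-0.0, -0.0, -1.0]]
ft_force: [0.7, -0.3, -3.3]
finger_gap: 0.0212
```

>>> step_arm(
  motion=[
    [0,-0.1,0,0,0,0],
    [0,-0.2,0,0,0,0],
    [0,-0.3,0,0,0,0],
    [0,-0.4,0,0,0,0],
    [0,-0.5,0,0,0,0],
    [0,-0.6,0,0,0,0],
    [0,-0.7,0,0,0,0],
    [0,-0.8,0,0,0,0],
    [0,-0.9,0,0,0,0],
    [0,-1,0,0,0,0],
  ],
)

```text
time: 15.45
ee_pos: [0.507, -0.0929, 0.1363]
eef_rot: [[1.0, 0.014, 0.0], [0.014, -1.0, -0.0], [0.0, 0.0, -1.0]]
ft_force: [-0.1, -0.1, -2.3]
finger_gap: 0.0216
```

>>> step_arm(
  motion=[
    [0,-0.1,0,0,0,0],
    [0,-0.2,0,0,0,0],
    [0,-0.3,0,0,0,0],
    [0,-0.4,0,0,0,0],
    [0,-0.5,0,0,0,0],
    [0,-0.6,0,0,0,0],
    [0,-0.7,0,0,0,0],
    [0,-0.8,0,0,0,0],
    [0,-0.9,0,0,0,0],
    [0,-1,0,0,0,0],
  ],
)

```text
time: 16.28
ee_pos: [0.5055, 0.0071, 0.1363]
eef_rot: [[1.0, 0.014, 0.0], [0.014, -1.0, -0.0], [0.0, 0.0, -1.0]]
ft_force: [0.5, -1.5, -3.6]
finger_gap: 0.0214
```

>>> step_arm(
  motion=[
    [0,-0.1,0,0,0,0],
    [0,-0.2,0,0,0,0],
    [0,-0.3,0,0,0,0],
    [0,-0.4,0,0,0,0],
    [0,-0.5,0,0,0,0],
    [0,-0.6,0,0,0,0],
    [0,-0.7,0,0,0,0],
    [0,-0.8,0,0,0,0],
    [0,-0.9,0,0,0,0],
    [0,-1,0,0,0,0],
  ],
)

```text
time: 17.12
ee_pos: [0.504, 0.107, 0.1363]
eef_rot: [[1.0, 0.014, -0.0], [0.014, -1.0, -0.0], [-0.0, 0.0, -1.0]]
ft_force: [0.6, -0.4, -3.1]
finger_gap: 0.0216
```

```bash
python3 - <<'E'
from h import *
togo((.490,.182,.1),.85)
E
```

```text
t 17.1167 at [0.504  0.107  0.1363] shift/0.1: [-0.13  -0.752  0.362] rot/60: [ 0.  0. -0.] F [ 0.6 -0.4 -3.1] gap 0.021624582081355776
```

>>> step_arm(
  motion=[
    [-0.02,-0.1,0,0,0,0],
    [-0.04,-0.2,0,0,0,0],
    [-0.06,-0.3,0,0,0,0],
    [-0.08,-0.4,0,0,0,0],
    [-0.1,-0.5,0,0,0,0],
    [-0.11,-0.6,0,0,0,0],
    [-0.12,-0.68,0.04,0,0,0],
    [-0.13,-0.73,0.1,0,0,0],
    [-0.13,-0.75,0.17,0,0,0],
    [-0.13,-0.75,0.24,0,0,0],
  ],
)

```text
time: 17.95
ee_pos: [0.4897, 0.1812, 0.1113]
eef_rot: [[1.0, 0.015, -0.0], [0.015, -1.0, -0.0], [-0.0, 0.0, -1.0]]
ft_force: [0.1, 0.1, -2.9]
finger_gap: 0.0216
```

```bash
python3 - <<'E'
from h import *
togo((.490,.182,.0905),.85)
p,d=shot("scene","scene5");crop(p,280,170,160,150,5,"c5s")
E
```

```text
t 17.95 at [0.4897 0.1812 0.1113] shift/0.1: [ 0.003 -0.008  0.208] rot/60: [0. 0. 0.] F [ 0.1  0.1 -2.9] gap 0.02155438955141554
```

View pics/c5s.png

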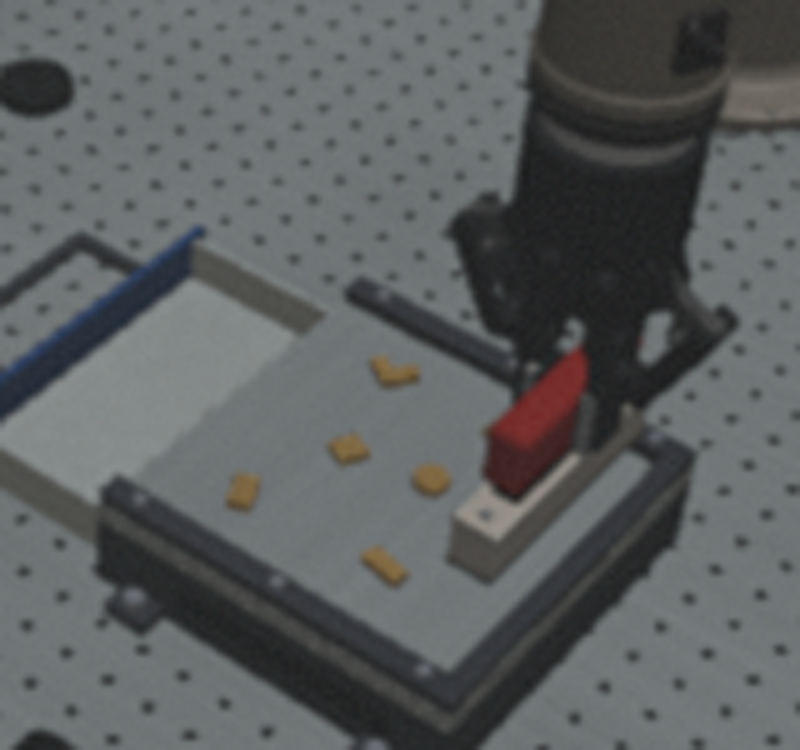

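>>> step_arm(
  motion=[
    [0,0,0.03,0,0,0],
    [0,0,0.07,0,0,0],
    [0,0,0.11,0,0,0],
    [0,0,0.15,0,0,0],
    [0,0,0.18,0,0,0],
    [0,0,0.195,0,0,0],
    [0,0,0.205,0,0,0],
    [0,0,0.205,0,0,0],
    [0,0.02,0.205,0,0,0],
    [0,0.06,0.205,0,0,0],
  ],
)

```text
time: 18.83
ee_pos: [0.4902, 0.175, 0.092]
eef_rot: [[1.0, 0.015, 0.0], [0.015, -1.0, 0.0], [0.0, -0.0, -1.0]]
ft_force: [0.2, 0.2, -2.9]
finger_gap: 0.0213
```

>>> step_arm(
  motion=[
    [0,0.08,0,0,0,0],
    [0,0.16,0,0,0,0],
    [0,0.25,0,0,0,0],
    [0,0.34,0,0,0,0],
    [0,0.43,0,0,0,0],
    [0,0.52,0,0,0,0],
    [0,0.61,0,0,0,0],
    [0,0.7,0,0,0,0],
    [0,0.79,0,0,0,0],
    [0,0.87,0,0,0,0],
  ],
)

```text
time: 19.67
ee_pos: [0.4913, 0.0869, 0.0918]
eef_rot: [[1.0, 0.014, 0.0], [0.014, -1.0, -0.0], [0.0, 0.0, -1.0]]
ft_force: [-0.1, -0.1, -2.3]
finger_gap: 0.0212
```

```bash
python3 - <<'E'
from h import *
togo((.487,.012,.0905),.85)
p,d=shot("scene","scene6");crop(p,240,170,200,150,4,"c6s")
E
```

```text
t 19.6667 at [0.4913 0.0869 0.0918] shift/0.1: [-0.054  0.748  0.013] rot/60: [ 0.    -0.    -0.001] F [-0.1 -0.1 -2.3] gap 0.021201262453514624
```

View pics/c6s.png

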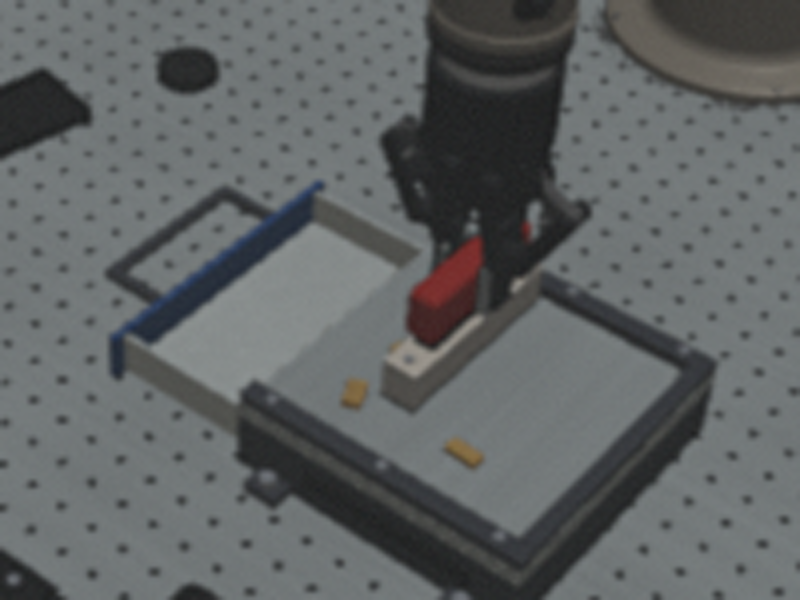

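Four are going ahead of the scraper, and two at crop (355,393) and (464,452) are left for the second pass. Continuing over the edge.

>>> step_arm(
  motion=[
    [0,0.08,0.005,0,0,0],
    [0,0.16,0.01,0,0,0],
    [0,0.24,0.01,0,0,0],
    [0,0.32,0.01,0,0,0],
    [0,0.4,0.01,0,0,0],
    [0,0.48,0.01,0,0,0],
    [0,0.56,0.01,0,0,0],
    [0,0.64,0.01,0,0,0],
    [0,0.72,0.01,0,0,0],
    [0,0.8,0.01,0,0,0],
  ],
)

```text
time: 20.55
ee_pos: [0.4925, 0.007, 0.0908]
eef_rot: [[1.0, 0.014, 0.0], [0.014, -1.0, -0.0], [0.0, 0.0, -1.0]]
ft_force: [-0.2, -0.6, -2.0]
finger_gap: 0.0213
```

```bash
python3 - <<'E'
from h import *
togo((.526,.182,.135),.85)
p,d=shot("scene","scene7");crop(p,240,170,200,150,4,"c7s")
p,d=shot("top","top7");crop(p,230,180,200,120,4,"c7")
E
```

```text
t 20.55 at [0.4925 0.007  0.0908] shift/0.1: [ 0.36  -1.745 -0.442] rot/60: [ 0. -0. -0.] F [-0.2 -0.6 -2. ] gap 0.021257286540168913
```

View pics/c7s.png

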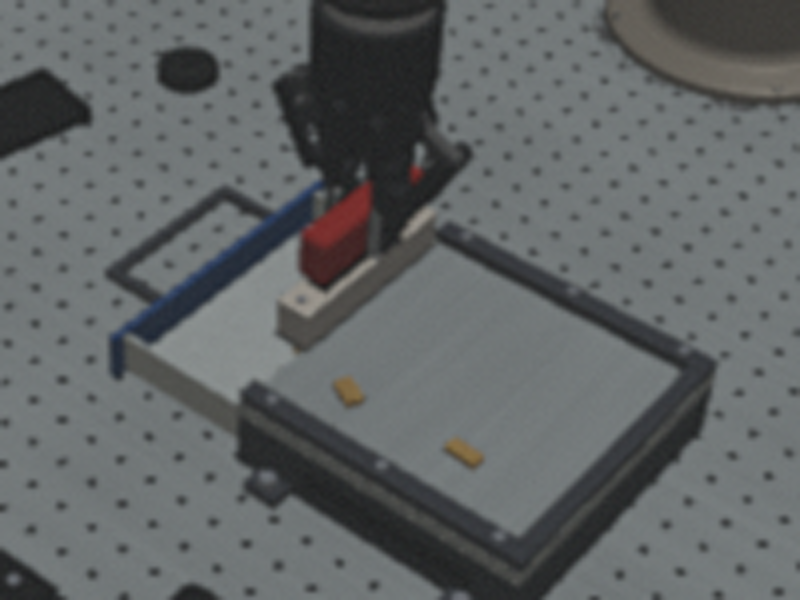

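View pics/c7.png

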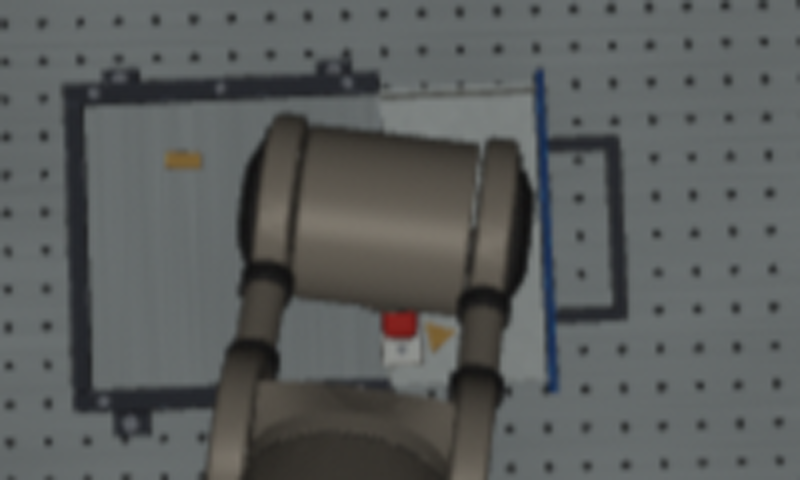

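Pass one is over the edge: the triangle is visible in the drawer at crop (438,336), and two offcuts remain on the bed. For pass two I'll lift, go back and shift over.

>>> step_arm(
  motion=[
    [0,0,-0.06,0,0,0],
    [0,0,-0.14,0,0,0],
    [0.02,0,-0.2,0,0,0],
    [0.06,-0.05,-0.22,0,0,0],
    [0.1,-0.15,-0.22,0,0,0],
    [0.15,-0.27,-0.22,0,0,0],
    [0.2,-0.4,-0.22,0,0,0],
    [0.26,-0.54,-0.22,0,0,0],
    [0.32,-0.7,-0.22,0,0,0],
    [0.36,-0.86,-0.22,0,0,0],
  ],
)

```text
time: 21.48
ee_pos: [0.5277, 0.0965, 0.1124]
eef_rot: [[1.0, 0.015, -0.0], [0.015, -1.0, 0.0], [-0.0, -0.0, -1.0]]
ft_force: [0.8, -0.7, -2.2]
finger_gap: 0.0217
```

>>> step_arm(
  motion=[
    [0,-0.15,0,0,0,0],
    [0,-0.3,0,0,0,0],
    [0,-0.45,0,0,0,0],
    [0,-0.6,0,0,0,0],
    [0,-0.74,0,0,0,0],
    [0,-0.84,0,0,0,0],
    [0,-0.88,0,0,0,0],
    [0,-0.88,0,0,0,0],
    [0,-0.88,0.04,0,0,0],
    [0,-0.88,0.1,0,0,0],
  ],
)

```text
time: 22.32
ee_pos: [0.5264, 0.182, 0.1028]
eef_rot: [[1.0, 0.014, 0.001], [0.014, -1.0, -0.0], [0.001, 0.0, -1.0]]
ft_force: [0.4, -0.9, -2.2]
finger_gap: 0.0216
```

```bash
python3 - <<'E'
from h import *
togo((.526,.182,.0905),.85)
p,d=shot("top","top8");crop(p,230,180,200,120,4,"c8")
p,d=shot("scene","scene8");crop(p,240,170,200,150,4,"c8s")
E
```

```text
t 22.3167 at [0.5264 0.182  0.1028] shift/0.1: [-0.004 -0.     0.123] rot/60: [ 0.    -0.001 -0.001] F [ 0.4 -0.9 -2.2] gap 0.021567026920464753
```

View pics/c8s.png

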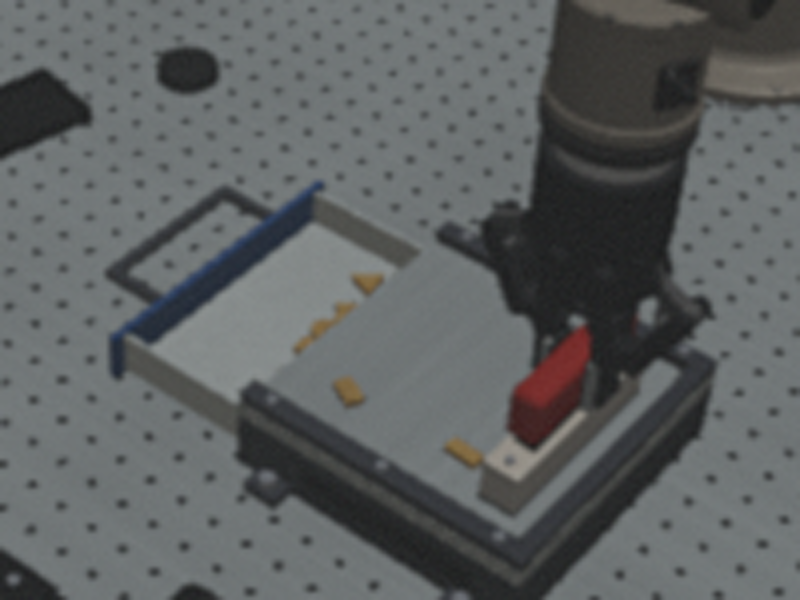

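View pics/c8.png

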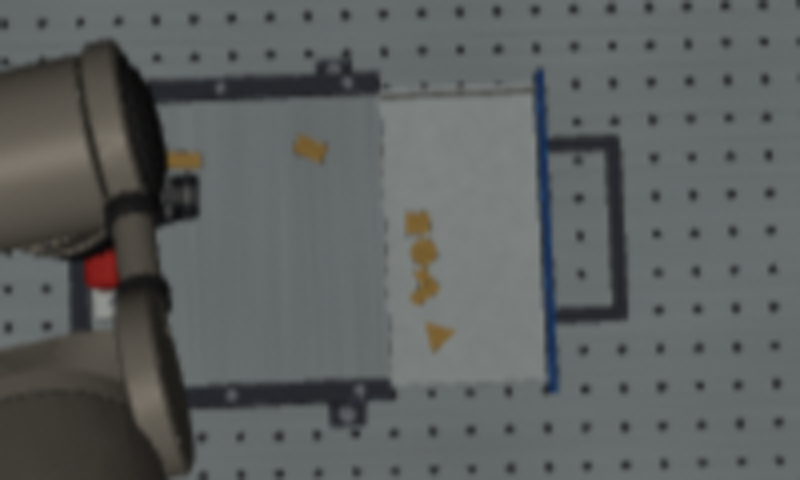

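Four are in the drawer, at crop (405-450, 215-340). Two are left, both inside the second lane.

>>> step_arm(
  motion=[
    [0,0,0.03,0,0,0],
    [0,0,0.07,0,0,0],
    [0,0,0.1,0,0,0],
    [0,0,0.12,0,0,0],
    [0,0,0.12,0,0,0],
    [0,0.03,0.12,0,0,0],
    [0,0.08,0.12,0,0,0],
    [0,0.15,0.12,0,0,0],
    [0,0.23,0.12,0,0,0],
    [0,0.32,0.12,0,0,0],
  ],
)

```text
time: 23.25
ee_pos: [0.5265, 0.1495, 0.0909]
eef_rot: [[1.0, 0.015, 0.0], [0.015, -1.0, -0.0], [0.0, 0.0, -1.0]]
ft_force: [-0.7, -0.5, -3.3]
finger_gap: 0.0211
```

>>> step_arm(
  motion=[
    [0,0.09,0,0,0,0],
    [0,0.18,0,0,0,0],
    [0,0.27,0,0,0,0],
    [0,0.36,0,0,0,0],
    [0,0.45,0,0,0,0],
    [0,0.54,0,0,0,0],
    [0,0.63,0,0,0,0],
    [0,0.72,0,0,0,0],
    [0,0.8,0,0,0,0],
    [0,0.88,0,0,0,0],
  ],
)

```text
time: 24.08
ee_pos: [0.5277, 0.0615, 0.0908]
eef_rot: [[1.0, 0.014, 0.0], [0.014, -1.0, -0.0], [0.0, 0.0, -1.0]]
ft_force: [0.2, 1.4, -2.6]
finger_gap: 0.0217
```

```bash
python3 - <<'E'
from h import *
togo((.528,.007,.0905),.85)
p,d=shot("scene","scene9");crop(p,240,170,200,150,4,"c9s")
E
```

```text
t 24.0833 at [0.5277 0.0615 0.0908] shift/0.1: [-0.005  0.545  0.003] rot/60: [ 0.    -0.    -0.001] F [ 0.2  1.4 -2.6] gap 0.021746731520780185
```

View pics/c9s.png

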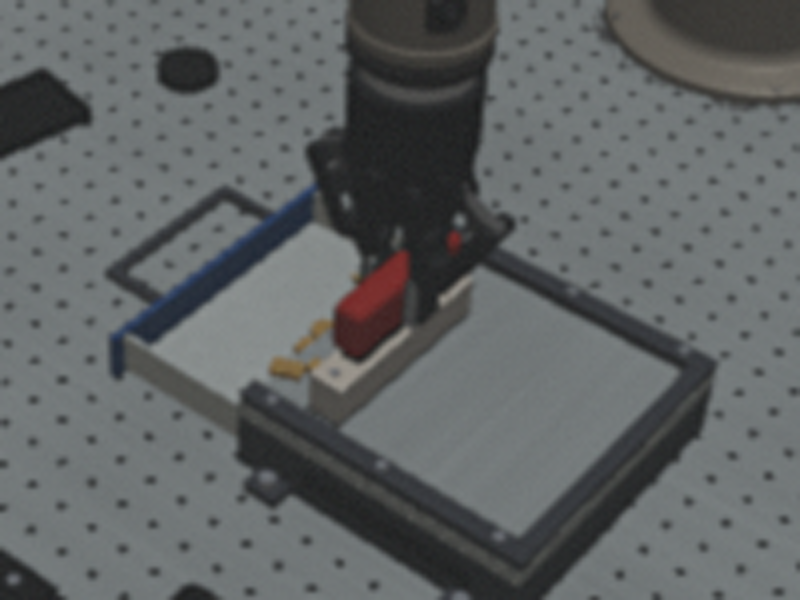

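>>> step_arm(
  motion=[
    [0,0.07,0,0,0,0],
    [0,0.14,0,0,0,0],
    [0,0.21,0,0,0,0],
    [0,0.28,0,0,0,0],
    [0,0.35,0,0,0,0],
    [0,0.42,0,0,0,0],
    [0,0.49,0,0,0,0],
    [0,0.55,0,0,0,0],
    [0,0.58,0,0,0,0],
    [0,0.58,-0.02,0,0,0],
  ],
)

```text
time: 24.97
ee_pos: [0.5284, 0.0037, 0.0925]
eef_rot: [[1.0, 0.014, -0.001], [0.014, -1.0, -0.0], [-0.001, 0.0, -1.0]]
ft_force: [0.1, 0.4, -3.4]
finger_gap: 0.0212
```

>>> step_arm(
  motion=[
    [0,0,-0.08,0,0,0],
    [0,0,-0.18,0,0,0],
    [0,0.04,-0.28,0,0,0],
    [0,0.1,-0.36,0,0,0],
    [0,0.2,-0.42,0,0,0],
    [0,0.32,-0.45,0,0,0],
    [0,0.45,-0.45,0,0,0],
    [0,0.6,-0.45,0,0,0],
    [0,0.75,-0.45,0,0,0],
    [0,0.9,-0.45,0,0,0],
  ],
)

```text
time: 25.8
ee_pos: [0.5294, -0.0875, 0.1374]
eef_rot: [[1.0, 0.014, -0.001], [0.014, -1.0, -0.0], [-0.001, 0.0, -1.0]]
ft_force: [0.1, 0.3, -3.1]
finger_gap: 0.0215
```

>>> step_arm(
  motion=[
    [0,0.1,0,0,0,0],
    [0,0.2,0,0,0,0],
    [0,0.3,0,0,0,0],
    [0,0.4,0,0,0,0],
    [0,0.5,0,0,0,0],
    [0,0.6,0,0,0,0],
    [0,0.7,0,0,0,0],
    [0,0.8,0,0,0,0],
    [0,0.9,0,0,0,0],
    [0,1,0,0,0,0],
  ],
)

```text
time: 26.63
ee_pos: [0.5313, -0.1865, 0.1378]
eef_rot: [[1.0, 0.015, 0.0], [0.015, -1.0, -0.0], [0.0, 0.0, -1.0]]
ft_force: [-0.2, -0.5, -3.1]
finger_gap: 0.0217
```

```bash
python3 - <<'E'
from h import *
togo((.506,-.333,.13),-11.2)
p,d=shot("scene","scene10");crop(p,240,170,200,150,4,"c10s")
p,d=shot("top","top10");crop(p,230,180,200,120,4,"c10")
E
```

```text
t 26.6333 at [ 0.5313 -0.1865  0.1378] shift/0.1: [-0.274  1.461  0.078] rot/60: [ 0.    -0.     0.201] F [-0.2 -0.5 -3.1] gap 0.02166882372761744
```

View pics/c10s.png

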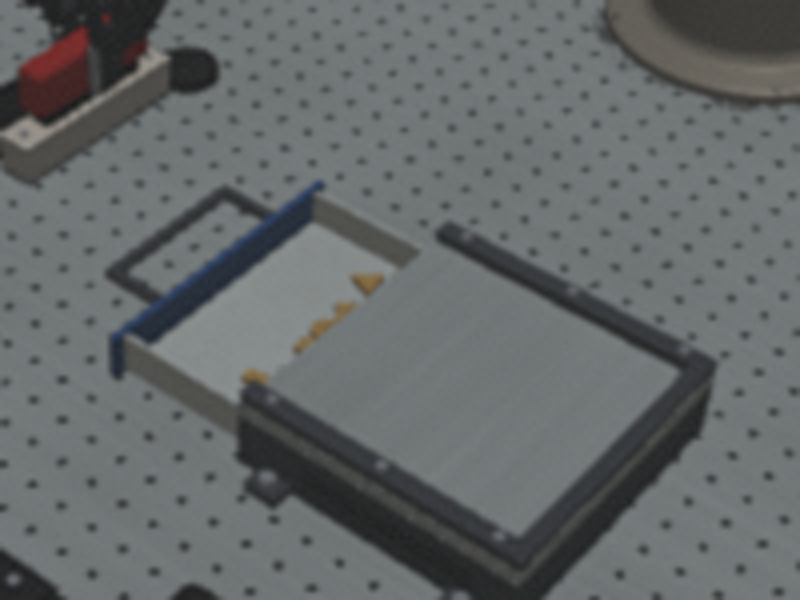

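View pics/c10.png

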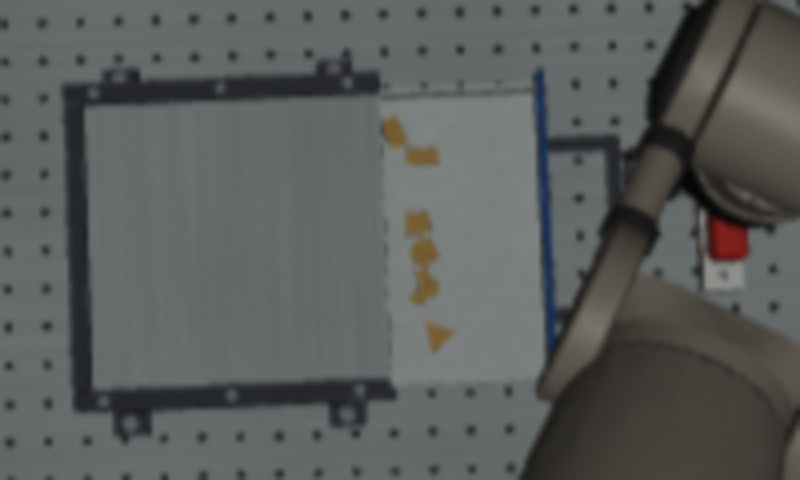

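All six are in the drawer and the bed is clear. Next I'll return the scraper to the tray.

>>> step_arm(
  motion=[
    [-0.03,0.08,0,0,0,0.02],
    [-0.05,0.17,0,0,0,0.04],
    [-0.08,0.26,0,0,0,0.06],
    [-0.11,0.36,0,0,0,0.08],
    [-0.14,0.46,0,0,0,0.1],
    [-0.17,0.56,0,0,0,0.12],
    [-0.2,0.67,0,0,0,0.14],
    [-0.22,0.78,0,0,0,0.16],
    [-0.25,0.89,0,0,0,0.18],
    [-0.27,0.99,0,0,0,0.2],
  ],
)

```text
time: 27.57
ee_pos: [0.5053, -0.2863, 0.1378]
eef_rot: [[0.981, -0.196, -0.0], [-0.196, -0.981, -0.0], [0.0, 0.0, -1.0]]
ft_force: [-0.6, -0.0, -2.6]
finger_gap: 0.0214
```

```bash
python3 - <<'E'
from h import *
togo((.507,-.334,.07),-11.2)
a=np.load("pics/top10.npz");p,d=a["p"],a["d"];W=cloud("top",d)
hsv=cv2.cvtColor(p,cv2.COLOR_RGB2HSV)
br=(hsv[...,0]>8)&(hsv[...,0]<28)&(hsv[...,1]>90)&(hsv[...,2]>90); br[:185]=0;br[300:]=0;br[:,:240]=0
n,l,s,c=cv2.connectedComponentsWithStats(br.astype(np.uint8))
for i in range(1,n):
    if s[i,4]>8: print("brass",c[i].round(),s[i,4],W[l==i].mean(0).round(3),W[l==i][:,2].max().round(3))
E
```

```text
t 27.5667 at [ 0.5053 -0.2863  0.1378] shift/0.1: [0.11  0.464 0.678] rot/60: [ 0.    -0.    -0.002] F [-0.6 -0.  -2.6] gap 0.021365999915976586
brass [328. 213.] 25 [0.58  0.01  0.016] 0.024
brass [335. 219.] 22 [ 0.564 -0.009  0.016] 0.022
brass [334. 235.] 21 [ 0.521 -0.005  0.016] 0.025
brass [336. 247.] 62 [ 0.489 -0.008  0.041] 1.526
brass [339. 264.] 21 [ 0.448 -0.015  0.018] 0.023
```

>>> step_arm(
  motion=[
    [0.02,0.08,0,0,0,0],
    [0.04,0.17,0,0,0,0],
    [0.06,0.26,0,0,0,0],
    [0.08,0.35,0,0,0,0],
    [0.1,0.42,0.05,0,0,0],
    [0.11,0.46,0.12,0,0,0],
    [0.11,0.465,0.2,0,0,0],
    [0.11,0.465,0.3,0,0,0],
    [0.11,0.465,0.4,0,0,0],
    [0.11,0.465,0.5,0,0,0],
  ],
)

```text
time: 28.4
ee_pos: [0.5073, -0.332, 0.0863]
eef_rot: [[0.981, -0.193, -0.001], [-0.193, -0.981, 0.001], [-0.001, -0.001, -1.0]]
ft_force: [0.4, 0.5, -3.6]
finger_gap: 0.0212
```

```bash
python3 - <<'E'
from h import *
togo((.507,-.334,.0425),-11.2)
p,d=shot("scene","scene11");crop(p,180,130,110,100,6,"c11s")
p,d=shot("top","top11");crop(p,420,180,160,110,5,"c11")
E
```

```text
t 28.4 at [ 0.5073 -0.332   0.0863] shift/0.1: [0.002 0.021 0.438] rot/60: [-0.001  0.001  0.001] F [ 0.4  0.5 -3.6] gap 0.02121371338521414
```

View pics/c11s.png

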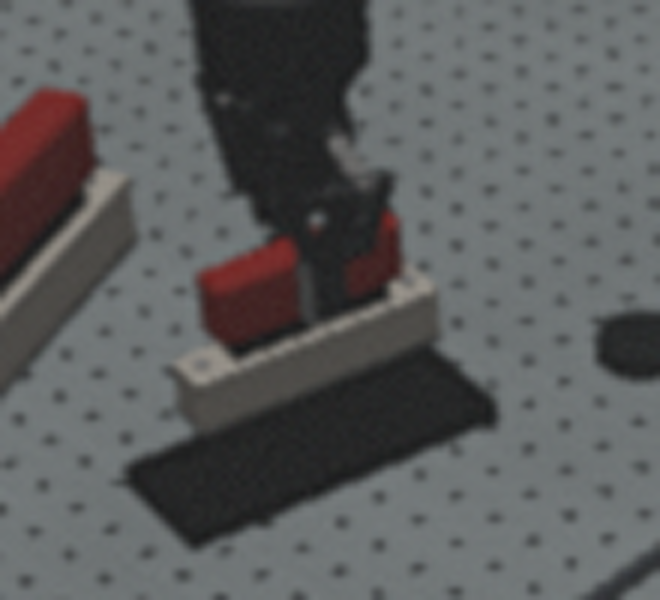

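View pics/c11.png

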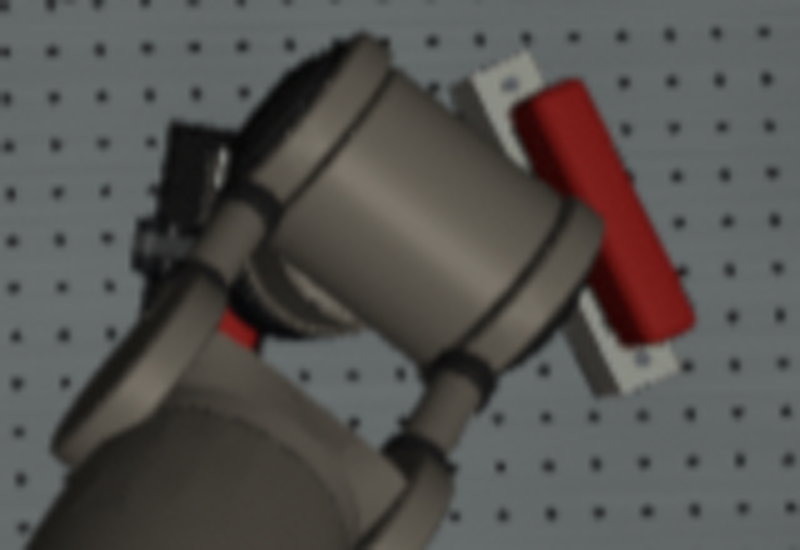

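The scraper is parallel to the tray and over it. I'll lower it gently.

>>> step_arm(
  motion=[
    [0,0.02,0.05,0,0,0],
    [0,0.02,0.11,0,0,0],
    [0,0.02,0.18,0,0,0],
    [0,0.02,0.24,0,0,0],
    [0,0.02,0.3,0,0,0],
    [0,0.02,0.35,0,0,0],
    [0,0.02,0.38,0,0,0],
    [0,0.02,0.405,0,0,0],
    [0,0.02,0.415,0,0,0],
    [0,0.02,0.415,0,0,0],
  ],
)

```text
time: 29.33
ee_pos: [0.5071, -0.3347, 0.0462]
eef_rot: [[0.981, -0.194, -0.0], [-0.194, -0.981, 0.0], [-0.0, -0.0, -1.0]]
ft_force: [-0.7, 1.3, -2.9]
finger_gap: 0.0218
```

>>> step_arm(
  motion=[
    [0,0,0.005,0,0,0],
    [0,0,0.01,0,0,0],
    [0,0,0.015,0,0,0],
    [0,0,0.02,0,0,0],
    [0,0,0.025,0,0,0],
    [0,0,0.025,0,0,0],
    [0,0,0.025,0,0,0],
    [0,0,0.025,0,0,0],
    [0,0,0.025,0,0,0],
    [0,0,0.025,0,0,0],
  ],
)

```text
time: 30.17
ee_pos: [0.5071, -0.3347, 0.0438]
eef_rot: [[0.981, -0.194, 0.0], [-0.194, -0.981, -0.0], [0.0, 0.0, -1.0]]
ft_force: [-0.0, -0.3, -2.2]
finger_gap: 0.0215
```

Still free, about 2 mm to go.

>>> step_arm(
  motion=[
    [0,0,0.004,0,0,0],
    [0,0,0.008,0,0,0],
    [0,0,0.012,0,0,0],
    [0,0,0.016,0,0,0],
    [0,0,0.02,0,0,0],
    [0,0,0.022,0,0,0],
    [0,0,0.022,0,0,0],
    [0,0,0.022,0,0,0],
    [0,0,0.022,0,0,0],
    [0,0,0.022,0,0,0],
  ],
)

```text
time: 31.0
ee_pos: [0.5071, -0.3347, 0.0419]
eef_rot: [[0.981, -0.194, 0.0], [-0.194, -0.981, -0.0], [0.0, 0.0, -1.0]]
ft_force: [-2.7, 1.1, 3.5]
finger_gap: 0.0212
```

Contact: the force changed from -3 N to +3.5 N. I'll open the jaws and then rise.

>>> step_arm(
  motion=[
    [0,0,0,0,0,0],
    [0,0,0,0,0,0],
    [0,0,0,0,0,0],
    [0,0,0,0,0,0],
    [0,0,0,0,0,0],
    [0,0,0,0,0,0],
    [0,0,-0.06,0,0,0],
    [0,0,-0.16,0,0,0],
    [0,0,-0.3,0,0,0],
    [0,0,-0.45,0,0,0],
  ],
  jaw=50,
)

```text
time: 31.83
ee_pos: [0.5071, -0.3346, 0.0877]
eef_rot: [[0.981, -0.194, -0.0], [-0.194, -0.981, 0.0], [-0.0, -0.0, -1.0]]
ft_force: [0.7, -0.1, 0.9]
finger_gap: 0.05
```

>>> step_arm(
  motion=[
    [0,0,-0.12,0,0,0],
    [0,0,-0.26,0,0,0],
    [0,0,-0.38,0,0,0],
    [0,0,-0.46,0,0,0],
    [-0.01,-0.08,-0.5,0,0,-0.02],
    [-0.02,-0.2,-0.5,0,0,-0.05],
    [-0.04,-0.34,-0.5,0,0,-0.08],
    [-0.05,-0.5,-0.5,0,0,-0.12],
    [-0.06,-0.66,-0.5,0,0,-0.16],
    [-0.08,-0.82,-0.5,0,0,-0.2],
  ],
)

```text
time: 32.67
ee_pos: [0.5152, -0.2502, 0.1361]
eef_rot: [[1.0, 0.02, -0.001], [0.02, -1.0, 0.001], [-0.001, -0.001, -1.0]]
ft_force: [-0.1, -1.0, -0.7]
finger_gap: 0.0499
```

```bash
python3 - <<'E'
from h import *
togo((.511,-.1345,.1),.85)
p,d=shot("scene","scene12");crop(p,150,130,170,130,4.5,"c12s")
p,d=shot("top","top12");crop(p,290,180,200,120,4,"c12")
E
```

```text
t 32.6667 at [ 0.5152 -0.2502  0.1361] shift/0.1: [-0.019 -1.158  0.362] rot/60: [-0.001  0.001  0.005] F [-0.1 -1.  -0.7] gap 0.04991985762733064
```

View pics/c12s.png

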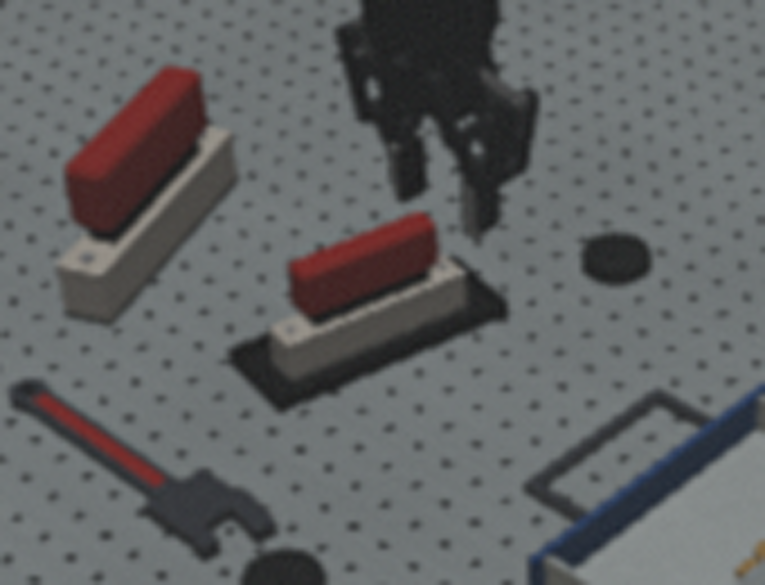

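View pics/c12.png

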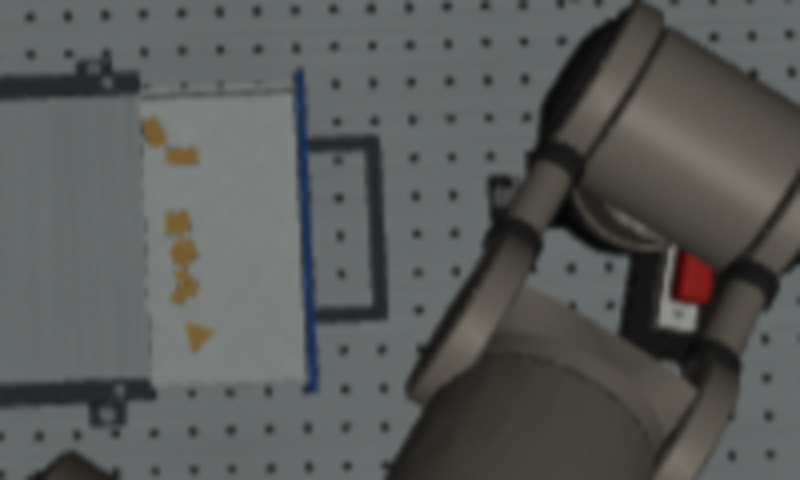

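The scraper stands upright in its tray and the offcuts are undisturbed in the drawer. Back to the handle to shut it.

>>> step_arm(
  motion=[
    [0,-0.1,0,0,0,0],
    [0,-0.2,0,0,0,0],
    [0,-0.3,0,0,0,0],
    [0,-0.4,0,0,0,0],
    [-0.01,-0.5,0,0,0,0],
    [-0.01,-0.6,0.02,0,0,0],
    [-0.02,-0.7,0.06,0,0,0],
    [-0.02,-0.8,0.12,0,0,0],
    [-0.02,-0.9,0.2,0,0,0],
    [-0.02,-1,0.28,0,0,0.005],
  ],
  jaw=40,
)

```text
time: 33.6
ee_pos: [0.5115, -0.1516, 0.1077]
eef_rot: [[1.0, 0.009, -0.0], [0.009, -1.0, 0.0], [-0.0, -0.0, -1.0]]
ft_force: [0.1, 0.7, -0.7]
finger_gap: 0.0399
```

```bash
python3 - <<'E'
from h import *
p,d=shot("top","top13")
g=p.astype(int).sum(2)/3
a=np.load("pics/top12.npz")["p"].astype(int).sum(2)/3
L=[]
for r in range(222,252):
    w=np.clip(100-a[r,379:392],0,None)**2; L.append(((w*np.arange(379,392)).sum()/w.sum(),r))
q=ray("top",L,.033);print("bar",q.mean(0),np.polyfit(q[:,0],q[:,1],1))
togo((.511,-.138,.015),.85)
E
```

```text
bar [ 0.51325448 -0.13196493  0.033     ] [ 0.01403519 -0.13916855]
t 33.65 at [ 0.5103 -0.1496  0.106 ] shift/0.1: [ 0.011 -0.114  0.91 ] rot/60: [-0.002  0.003 -0.005] F [-1.3  1.9 -1.3] gap 0.0397930734922402
```

>>> step_arm(
  motion=[
    [0,-0.05,0,0,0,0],
    [0,-0.1,0,0,0,0],
    [0,-0.16,0.05,0,0,0],
    [0,-0.16,0.15,0,0,0],
    [0,-0.16,0.25,0,0,0],
    [0,-0.16,0.35,0,0,0],
    [0,-0.16,0.45,0,0,0],
    [0,-0.16,0.54,0,0,0],
    [0,-0.16,0.6,0,0,0],
    [0,-0.16,0.62,0,0,0],
  ],
)

```text
time: 34.48
ee_pos: [0.5109, -0.1366, 0.0451]
eef_rot: [[1.0, 0.009, -0.002], [0.009, -1.0, 0.001], [-0.002, -0.001, -1.0]]
ft_force: [-0.6, 0.2, -1.4]
finger_gap: 0.04
```

```bash
python3 - <<'E'
from h import *
togo((.511,-.134,.015),.85)
p,d=shot("scene","scene14");crop(p,230,160,130,110,6,"c14s")
E
```

```text
t 34.4833 at [ 0.5109 -0.1366  0.0451] shift/0.1: [ 0.002 -0.026  0.301] rot/60: [-0.001  0.002 -0.006] F [-0.6  0.2 -1.4] gap 0.04003060319516062
```

View pics/c14s.png

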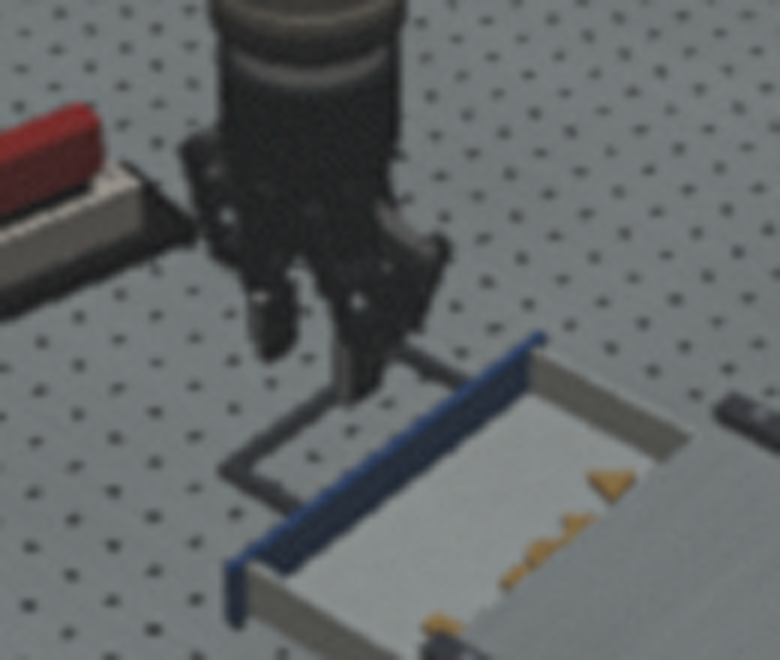

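>>> step_arm(
  motion=[
    [0,-0.01,0.05,0,0,0],
    [0,-0.02,0.1,0,0,0],
    [0,-0.02,0.15,0,0,0],
    [0,-0.02,0.2,0,0,0],
    [0,-0.02,0.24,0,0,0],
    [0,-0.02,0.26,0,0,0],
    [0,-0.02,0.26,0,0,0],
    [0,-0.02,0.26,0,0,0],
    [0,-0.02,0.26,0,0,0],
    [0,-0.02,0.26,0,0,0],
  ],
)

```text
time: 35.37
ee_pos: [0.5117, -0.1348, 0.0208]
eef_rot: [[1.0, 0.009, 0.001], [0.009, -1.0, -0.0], [0.001, 0.0, -1.0]]
ft_force: [0.1, 1.0, 1.0]
finger_gap: 0.04
```

>>> step_arm(
  motion=[
    [0,0,0,0,0,0],
    [0,0,0,0,0,0],
    [0,0,0,0,0,0],
    [0,0,0,0,0,0],
    [0,0,0,0,0,0],
    [0,0,0,0,0,0],
    [0,0,0,0,0,0],
    [0,0,0,0,0,0],
    [0,0,0,0,0,0],
    [0,0,0,0,0,0],
  ],
  jaw=4,
  squeeze=25,
)

```text
time: 36.2
ee_pos: [0.5116, -0.1341, 0.0208]
eef_rot: [[1.0, 0.009, 0.0], [0.009, -1.0, 0.001], [0.0, -0.001, -1.0]]
ft_force: [-0.5, 5.6, 3.7]
finger_gap: 0.0087
```

>>> step_arm(
  motion=[
    [0,-0.03,0,0,0,0],
    [0,-0.08,0,0,0,0],
    [0,-0.14,0,0,0,0],
    [0,-0.2,0,0,0,0],
    [0,-0.26,0,0,0,0],
    [0,-0.32,0,0,0,0],
    [0,-0.38,0,0,0,0],
    [0,-0.44,0,0,0,0],
    [0,-0.5,0,0,0,0],
    [0,-0.56,0,0,0,0],
  ],
)

```text
time: 37.03
ee_pos: [0.5108, -0.078, 0.0208]
eef_rot: [[1.0, 0.01, -0.0], [0.01, -1.0, -0.0], [-0.0, 0.0, -1.0]]
ft_force: [-2.0, -2.9, 5.9]
finger_gap: 0.0089
```

Moving freely. The remaining travel to the stop is about 44 mm (y ≈ -0.034). I'll go 40 mm, then press lightly.

>>> step_arm(
  motion=[
    [0,-0.05,0,0,0,0],
    [0,-0.1,0,0,0,0],
    [0,-0.15,0,0,0,0],
    [0,-0.2,0,0,0,0],
    [0,-0.25,0,0,0,0],
    [0,-0.29,0,0,0,0],
    [0,-0.33,0,0,0,0],
    [0,-0.37,0,0,0,0],
    [0,-0.39,0,0,0,0],
    [0,-0.4,0,0,0,0],
  ],
)

```text
time: 37.87
ee_pos: [0.5102, -0.0378, 0.0207]
eef_rot: [[1.0, 0.01, -0.001], [0.01, -1.0, 0.0], [-0.001, -0.0, -1.0]]
ft_force: [-2.5, -1.4, 6.7]
finger_gap: 0.0087
```

>>> step_arm(
  motion=[
    [0,-0.01,0,0,0,0],
    [0,-0.02,0,0,0,0],
    [0,-0.03,0,0,0,0],
    [0,-0.04,0,0,0,0],
    [0,-0.05,0,0,0,0],
    [0,-0.06,0,0,0,0],
    [0,-0.06,0,0,0,0],
    [0,-0.06,0,0,0,0],
    [0,-0.06,0,0,0,0],
    [0,-0.06,0,0,0,0],
  ],
)

```text
time: 38.7
ee_pos: [0.5101, -0.0339, 0.0208]
eef_rot: [[1.0, 0.01, -0.001], [0.01, -1.0, -0.002], [-0.001, 0.002, -1.0]]
ft_force: [-4.2, -11.5, 5.3]
finger_gap: 0.0088
```

>>> step_arm(
  motion=[
    [0,-0.01,0,0,0,0],
    [0,-0.02,0,0,0,0],
    [0,-0.025,0,0,0,0],
    [0,-0.025,0,0,0,0],
    [0,-0.025,0,0,0,0],
    [0,-0.025,0,0,0,0],
    [0,-0.025,0,0,0,0],
    [0,-0.025,0,0,0,0],
    [0,-0.025,0,0,0,0],
    [0,-0.025,0,0,0,0],
  ],
)

```text
time: 39.53
ee_pos: [0.5102, -0.0337, 0.0208]
eef_rot: [[1.0, 0.011, -0.001], [0.011, -1.0, -0.005], [-0.001, 0.005, -1.0]]
ft_force: [-6.9, -23.2, 3.9]
finger_gap: 0.009
```

>>> step_arm(
  motion=[
    [0,0,0,0,0,0],
    [0,0,0,0,0,0],
    [0,0,0,0,0,0],
    [0,0,0,0,0,0],
    [0,0,0,0,0,0],
    [0,0,0,0,0,0],
    [0,0.02,-0.08,0,0,0],
    [0,0.04,-0.2,0,0,0],
    [0,0.04,-0.35,0,0,0],
    [0,0.04,-0.5,0,0,0],
  ],
  jaw=34,
)

```text
time: 40.37
ee_pos: [0.5105, -0.0343, 0.0715]
eef_rot: [[1.0, 0.009, -0.0], [0.009, -1.0, 0.0], [-0.0, -0.0, -1.0]]
ft_force: [1.1, 0.3, 0.2]
finger_gap: 0.0336
```

>>> step_arm(
  motion=[
    [0,0,-0.12,0,0,0],
    [0,0,-0.24,0,0,0],
    [0,0.05,-0.36,0,0,0],
    [0,0.12,-0.48,0,0,0],
    [0,0.22,-0.6,0,0,0],
    [-0.05,0.34,-0.7,0,0,0],
    [-0.12,0.48,-0.8,0,0,0],
    [-0.2,0.64,-0.85,0,0,0],
    [-0.3,0.8,-0.9,0,0,0],
    [-0.4,0.95,-0.9,0,0,0],
  ],
)

```text
time: 41.2
ee_pos: [0.4716, -0.1306, 0.1623]
eef_rot: [[1.0, 0.01, 0.002], [0.01, -1.0, -0.001], [0.002, 0.001, -1.0]]
ft_force: [-0.2, -0.9, -0.0]
finger_gap: 0.0338
```

```bash
python3 - <<'E'
from h import *
p,d=shot("scene","scene15")
p,d=shot("top","top15");crop(p,230,180,130,120,6,"c15")
print(get_state()["time"])
for r in(225,240,255):print(ray("top",(340,r),.033)[0], p[r,322:336].astype(int).sum(1)//3)
g=p.astype(int).sum(2)/3; L=[]
for r in range(222,256):
    w=np.clip(100-g[r,336:352],0,None)**2; L.append(((w*np.arange(336,352)).sum()/w.sum(),r))
q=ray("top",L,.033); print("bar",q.mean(0))
hsv=cv2.cvtColor(p,cv2.COLOR_RGB2HSV);bl=(hsv[...,0]>100)&(hsv[...,0]<125)&(hsv[...,1]>100)&(hsv[...,2]>40)
v,u=np.nonzero(bl[195:285,318:340]); print("blue y",ray("top",np.c_[u+318,v+195],.038).mean(0))
E
```

```text
41.3
[ 0.54592091 -0.02069045  0.033     ] [103 103 103  87  63  56  76  97 102 102 102 101 101 101]
[ 0.50730073 -0.01963111  0.033     ] [105 104 105 102  76  55  56  97 106 106 106 106 104  95]
[ 0.468825   -0.01857572  0.033     ] [102 104 102 105 108  77  56  68  99 107 107 107 107 107]
bar [ 0.5108685  -0.03138263  0.033     ]
blue y [0.51023881 0.01287449 0.038     ]
```

View pics/c15.png

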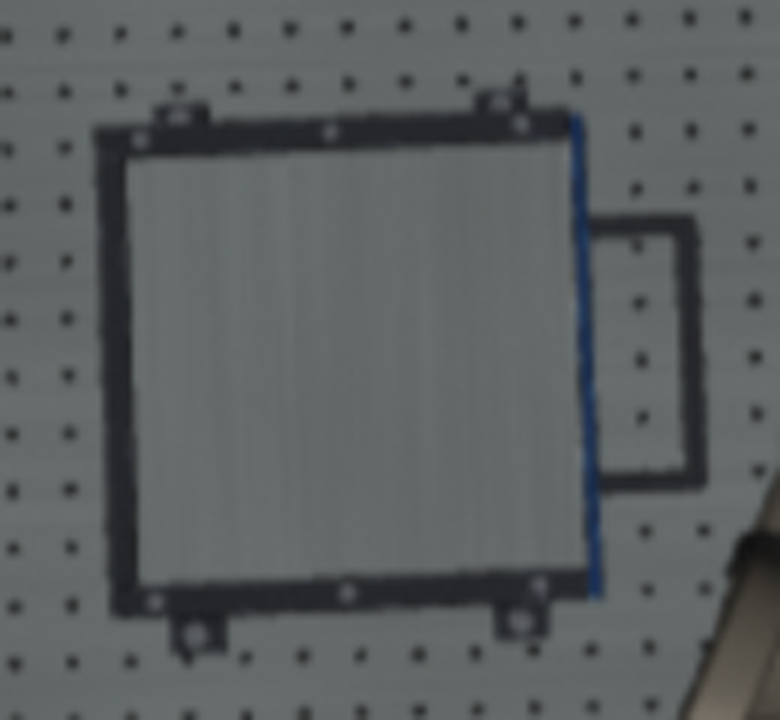

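View pics/scene15.png

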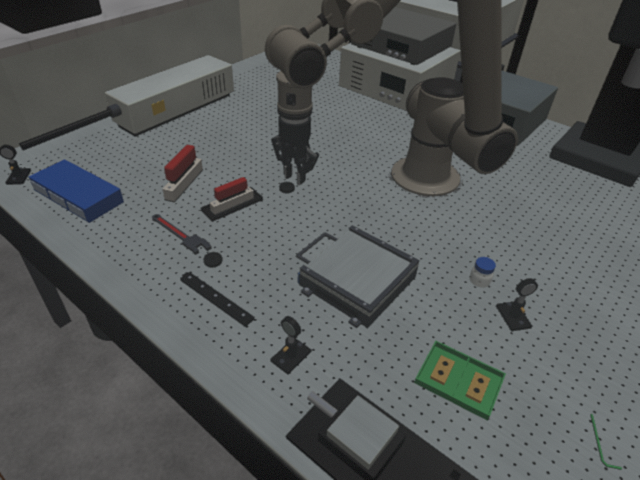

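The drawer is flush against the bed with no white strip: the blue front has moved from column 331 to 327 in the top view. The bed is empty, the scraper is upright in its tray at (232,193) in the scene view, and the other things are at their starting pixels.

```bash
python3 -c "
from workcell import *
print(sign_off())"
```

```text
the job is handed in; nothing more can be done
None
```

The job is handed in at 41.3 s of the 72 s allowed. I pulled the drawer out to its stop and swept all six offcuts into it with the small scraper in two passes. Then I put the scraper back upright in its tray and pushed the drawer shut.

**Last checks:**
- **Offcuts:** before the drawer was shut, all six lay in it and the bed was bare. Four measured flat on the floor. The other two were touching and gave one bad depth reading, but looked flat in the picture. The drawer contents can't be seen now that it is shut.
- **Drawer:** it travelled 100 mm back to the stop, which I pressed with 23 N. The blue front sits against the bed with no gap. It had started about 6 mm ajar, so the pull to the stop was only 94 mm.
- **Scraper:** I lowered it until it touched the tray (force changed from about -2 N to +3.5 N) before letting go, and it was upright in the last picture.
- **Other things:** the wrench, slide rail, rubber feet, jar, posts and green tray look unmoved in the last scene picture.

**Forces:** the highest reading was about 51 N at the wrist, from the fingers on the handle as the drawer reached its out-stop. That is under the 120 N wrist limit. The 40 N limit covers the arm and gripper body, which I did not see touch anything.

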